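# Tuck the drip plate under the splash flap and hold it down

## Task

The spacer block with two bars on its top has been left on the black deck of the pump module, in the way: first stand it back, fully down, in its own slot in the rack, the one whose label shows two bars, and let go of it. Then slide the front edge of the steel drip plate about 30 mm under the hanging splash flap, plate centred and square to the flap, without lifting the flap, and press the plate firmly flat on the deck. Finish while still holding it pressed down, and leave all the other things standing where they are.

Things in the scene. Friction and masses are not known exactly. Their poses are not given: they have to be found in the camera images.
- station: Fixed station on the bench: a black plastic deck, 240 (x) by 180 (y) by 6 mm thick, lies in front (-x side) of a low grey pump module 150 deep, 180 wide, 55 mm high. Origin at bench height below the middle of the module's front face; the deck spans x -240 to 0 mm, its top is at z = 6 mm; own +x points from the deck into the module (the way the plate is pushed), z up.
- flap (a joint): Light (60 g) aluminium splash flap 160 mm wide (y), 62 mm long, 3 mm thick, hinged along y on the module's front 4 mm before its face and 34 mm above the bench, hanging down at a slope towards -x over the deck against a stop. Radians: 0 hanging at rest, grows as its free edge (lip) is lifted (62 mm radius, so 0.08 is 5 mm); it falls back by its weight.
- lip (a point): Point on the station (does not move with the flap): lower edge of the hanging flap's free lip, in the middle of its width, 63 mm before the module's face, 14 mm above the bench, so 8 mm above the deck. The space below the flap rises from there inwards. Axes as the station's.
- plate: Loose stainless drip plate, 90 (x) by 110 (y) by 4 mm thick, 0.2 kg or so, lying flat on the bench. Origin at the centre of its underside; its front edge is at x = +45 mm. A straight upright rib (the grip), 10 mm thick (x), 60 mm long (y), stands on it at x = -25 mm, its top 36 mm above the underside.
- nose (a point): Middle of the plate's front edge, at its underside (plate x = +45 mm).
- rib (a point): Middle of the top of the plate's grip rib, 36 mm above the plate's underside. Axes as the plate's.
- block_two: Loose aluminium spacer block, 40 (x) by 30 (y) by 60 mm high, 0.19 kg or so, standing upright on the deck, two dark bars across its top. Origin at the centre of its underside.
- slot_two (a point): Centre of the inner floor of the block's own slot: a grey open-topped dock on the black rack on the robot's right, label with two bars beside it on its +y side. The pocket is 46 (x) by 36 (y) mm, axes as this point's (either way round fits), its walls 5 mm thick, rim 19 mm above this floor; the floor is 7 mm above the bench. Three such docks stand in a row along x, 64 mm apart, in changing order.
- dock_two: The dock with the two-bar label, which holds point slot_two: 56 (x) by 46 (y) by 22 mm, origin at the centre of its underside, 4 mm above the bench.
- block_one: Same kind of block with one bar on top, standing in the dock with the one-bar label: leave alone. The three-bar dock is empty.
- wash_bottle: Bystander: white plastic bottle, 48 mm across, 110 mm high, origin at the centre of its underside.
- beaker: Bystander: small glass beaker, 64 mm across, 75 mm high, origin at the centre of its underside.
Not all that is in view belongs to the job. What is shaped like the block_two but blue or orange is not meant.

How it is judged:
By the outcome, as a careful person would: the job done as asked, in the order asked, and still so for the second after the job is handed in, while the arm keeps its last pose, push and grip.
It also fails if it takes over 59 s, if anything falls off the work surface, if the arm or the gripper's body presses on something with over 40 N, if the wrist force passes 120 N, or if a joint passes its speed limit or range.

## Robot

A 6-joint arm with a two-finger parallel gripper is mounted at the origin on the work surface. World frame = base frame: x ahead of the robot, y to its left, z up, the work surface at z = 0. Lengths are in m, angles in degrees, forces in N, time in s.
With the tool pointing down it reaches from about 0.35 to 0.875 m from the base axis. Payload 4.2 kg.
Tool frame: the origin (TCP) lies midway between the tips of the shut fingers; the grasp point (between the pads) lies 19 mm behind it; z points along the fingers, y is the direction in which the jaws open and shut (so a half turn about z gives the same grasp; the last joint's range is limited). The gripper opens to 87 mm and grips with 3 to 60 N. Pads are 19 mm wide; open, the fingers measure 117 mm over their backs; the gripper's body (75 mm by 190 mm) begins 51 mm behind the grasp point.
Start: joints at [79.905, 22.042, 0.453, 0, -68.411, -14.817], TCP at [0.263, 0.567, 0.223] pointing down, gripper open.
Joint ranges: [-179.83, 179.83], [-69.29, 118.12], [-61.27, 80.66], [-181.25, 117.63], [-171.15, -9.14], [-177.46, 177.46]. Speed limits (degrees/s): [159.86, 159.86, 180, 180, 180, 180].

## Interface

Orientations are given as a 3x3 rotation matrix whose columns are the frame's x, y, z axes.
In Python, from station import sense, capture, calibration, finish_job gives the robot as it stands.
- The arm moves only by the tool carry_out, never from a script. Its argument "commands" is one flat list of numbers, 6 for each row, row after row: the shift along the tool's x, y, z in mm, then the turn, a rotation vector about the tool's x, y, z in rad. A call has 1 to 5 rows; each row shifts and turns the pose as measured when the row begins, along the tool's axes as they then stand; what a row does not reach is not made up. A row lasts 1/8 s, in which the tool goes at most 62.5 mm and 10.7 degrees, less where a joint would pass 70% of its speed; a pose out of reach is approached as far as the arm can. A call is refused whole if a number of a shift passes 62.5 or a number of a turn 0.188, either way. A call with a gripper value outside its range is refused whole. "grip" is the finger opening in mm, from 0 to 87, set as the call begins (left out, the last holds). The fingers move at their own pace and stop on an object; the grip force is fixed at half the most. Time passes only in rows, so rows that do not move let the fingers close. It gives the time, the measured TCP pose, the force and the opening at its end, in the units of the state.
- sense(): the state, without advancing time (a new reading comes with each control period).
- capture(name): name is "scene" or "side" or "wrist"; returns the picture (480x640x3 uint8, red, green, blue); there is no depth.
- calibration(name): a dict with "fx", "fy", "cx", "cy" (pixels), "rvec" (rotation vector, rad) and "tvec" (3), from world to camera coordinates, as OpenCV has them. Camera axes: x right, y down, z forward; pixel columns grow to the right and rows downward; lengths in m; the calibration is good to about 2 mm. A picture is of the moment at which its call begins: read the wrist's pose just before it. calibration takes no time and is no camera call; for the wrist camera it gives the pose at the moment of the call.
- finish_job(): hands the job in, once; it reports no verdict.
The state is a dict: "time_s": time; "joints": joint angles; "joint_velocities": joint speeds; "effort": joint torques, N m; "tcp_pos": TCP position; "ee_rot": TCP orientation; "wrist_force": force on the tool from outside, world axes, zero at the start; "moment": the same for the moment, N m; "gripper_width": opening from 0.0 (shut) to 1.0 (fully open).
Only numpy, scipy, OpenCV 4.12 (cv2) and the standard library are available. Lean on these libraries where they do the work, as an engineer would, in place of code of your own. Each camera call takes 0.05 s, during which the arm holds its last target.

## Working session

There is one attempt and no reset: what is moved stays moved. The work goes in short steps, Python scripts to look and compute and a tool call to move; the robot and the scene stay as the last step left them, time stands still between calls to the robot, and variables do not carry over. Pictures are saved under pics/ and viewed, and the job is handed in when it is done.

Besides the shell and the picture viewer there is one more tool, called after "Emit:" as name(argument=value, ...) on one line, values as JSON. carry_out: Moves the arm, as the interface text tells. Its arguments: {"type":"object","properties":{"commands":{"type":"array"},"grip":{"type":"number"}},"required":["commands"]}

```bash
mkdir -p pics; ls; cat > h.py <<'E'
import numpy as np, cv2
from station import sense, capture, calibration, finish_job
def save(n,im): cv2.imwrite('pics/'+n+'.png',cv2.cvtColor(im,cv2.COLOR_RGB2BGR))
def cam(c):
    K=np.array([[c['fx'],0,c['cx']],[0,c['fy'],c['cy']],[0,0,1.]]);R=cv2.Rodrigues(np.array(c['rvec'],float))[0];t=np.array(c['tvec'],float).ravel();return K,R,t
def ray(c,uv,z):
    K,R,t=cam(c);o=-R.T@t;out=[]
    for u,v in np.atleast_2d(uv):
        d=R.T@np.linalg.inv(K)@np.array([u,v,1.]);out.append(o+d*(z-o[2])/d[2])
    return np.array(out)
def proj(c,P):
    K,R,t=cam(c);q=(K@(R@np.atleast_2d(P).T+t[:,None])).T;return q[:,:2]/q[:,2:]
E
python3 - <<'E'
from h import *
for n in ['scene','side','wrist']:
    c=calibration(n);save(n+'0',capture(n));K,R,t=cam(c);print(n,c,-R.T@t)
print(sense())
E
```

```text
pics
scene {'fx': 604.9753556742407, 'fy': 604.9753556742407, 'cx': 317.9430094957043, 'cy': 247.86454706796295, 'rvec': array([ 0.69169467,  2.82804831, -0.77507625]), 'tvec': array([ 0.46943663, -0.18868754,  1.20782572])} [0.7787086  0.47231548 0.94092918]
side {'fx': 593.2307888982998, 'fy': 593.2307888982998, 'cx': 327.43032837476, 'cy': 236.32062403291766, 'rvec': array([ 2.11432107, -0.87970385,  0.38681417]), 'tvec': array([-0.37434474,  0.31322408,  0.89168727])} [-0.06413395 -0.62289194  0.80077585]
wrist {'fx': 359.85076409644813, 'fy': 359.85076409644813, 'cx': 322.7708086640168, 'cy': 243.5877101869496, 'rvec': array([-1.58694524,  2.48964489,  0.3805733 ]), 'tvec': array([ 0.62507459, -0.03696398,  0.3916306 ])} [0.33850947 0.53266947 0.38358008]
{'time_s': 0.15, 'joints': array([ 7.99058670e+01,  2.20809074e+01,  3.98198816e-01, -1.83328942e-02,
       -6.84109391e+01, -1.48176841e+01]), 'joint_velocities': array([-0.00196553, -0.09855178,  0.21308244,  0.00718757, -0.06067532,
        0.15471545]), 'effort': array([ 3.92203056e-04, -3.91055238e+01,  1.87586510e+01,  4.22230080e+00,
        1.23622158e-02, -1.40984826e-04]), 'tcp_pos': array([0.26306051, 0.56645255, 0.22171682]), 'ee_rot': array([[ 9.06907496e-01, -4.21329394e-01, -5.79379299e-04],
       [-4.21329772e-01, -9.06906169e-01, -1.55699810e-03],
       [ 1.30566407e-04,  1.65616300e-03, -9.99998620e-01]]), 'wrist_force': array([-0.39060726, -0.58949528,  0.58724661]), 'moment': array([-0.00206641, -0.03137425,  0.00115891]), 'gripper_width': 0.9959278020446529}
```

View pics/scene0.png

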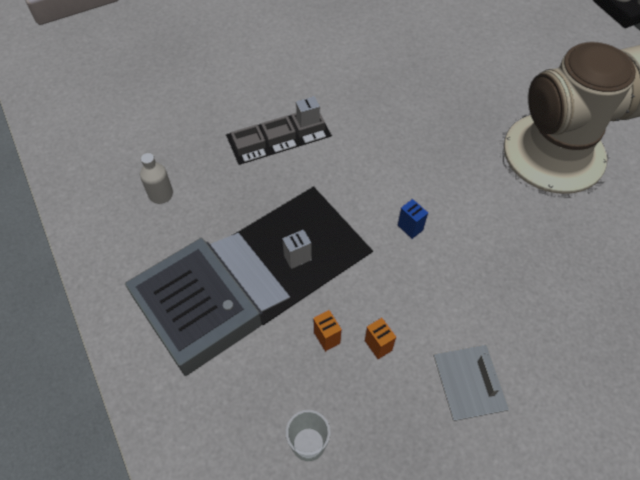

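View pics/side0.png

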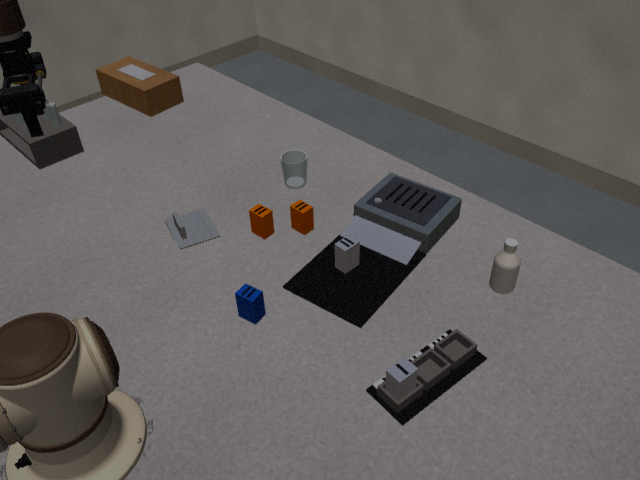

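View pics/wrist0.png

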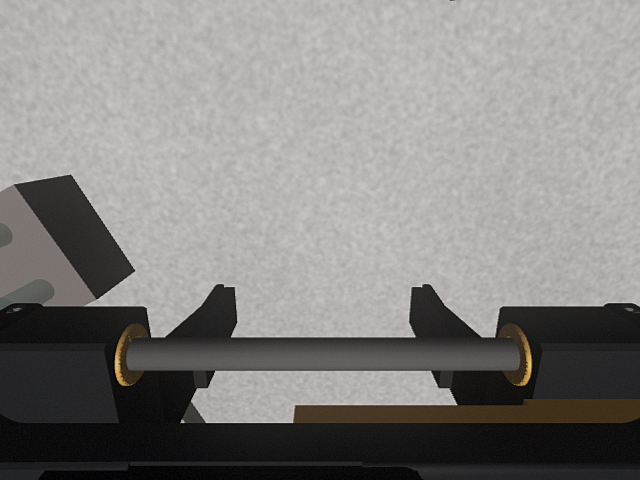

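Candidates for the block in the scene view: grey on the deck (297,249), grey in the dock (308,112), blue (413,219), orange (327,330) and (380,338). By the description it is the one at (297,249). I'll check that and the dock labels in close crops.

```bash
python3 - <<'E'
from h import *
a=cv2.imread('pics/scene0.png');s=cv2.imread('pics/side0.png')
x=[cv2.resize(i,(400,300),interpolation=cv2.INTER_CUBIC) for i in (a[90:180,220:340],a[215:305,240:360],s[325:430,365:505],s[205:310,290:430])]
cv2.imwrite('pics/crop1.png',np.vstack([np.hstack(x[:2]),np.hstack(x[2:])]))
c=calibration('scene');d=calibration('side')
def tri(p,q):
    P=[]
    for k in (c,d):
        K,R,t=cam(k);P.append(K@np.hstack([R,t[:,None]]))
    X=cv2.triangulatePoints(P[0],P[1],np.array(p,float),np.array(q,float)).ravel();return X[:3]/X[3]
print(ray(c,[[297,238],[254,155],[284,146],[313,136],[372,250],[314,187]],0.006).round(4))
E
```

```text
[[ 0.5438 -0.0545  0.006 ]
 [ 0.5332 -0.2661  0.006 ]
 [ 0.4706 -0.2595  0.006 ]
 [ 0.4072 -0.256   0.006 ]
 [ 0.4357  0.0301  0.006 ]
 [ 0.4639 -0.142   0.006 ]]
```

View pics/crop1.png

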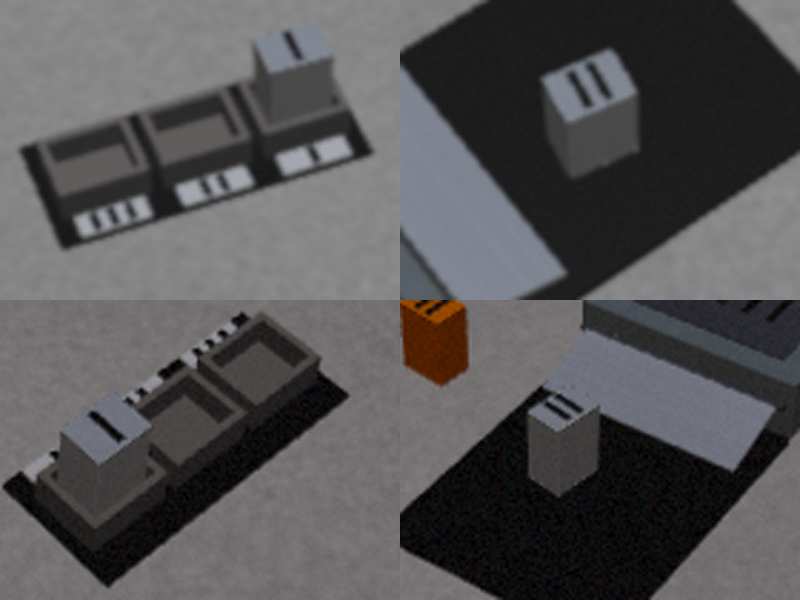

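The crops confirm it: the grey block on the deck has two bars, and the middle dock carries the two-bar label. Next I measure poses from both views.

```bash
cat >> h.py <<'E'
def quad(mask,c,z):
    cs,_=cv2.findContours(mask.astype(np.uint8),cv2.RETR_EXTERNAL,cv2.CHAIN_APPROX_NONE)
    k=max(cs,key=cv2.contourArea).reshape(-1,2);P=ray(c,k,z)[:,:2]
    r=cv2.minAreaRect((P*1000).astype(np.float32));return r,k
E
python3 - <<'E'
from h import *
c=calibration('scene');d=calibration('side')
a=cv2.cvtColor(cv2.imread('pics/scene0.png'),cv2.COLOR_BGR2RGB);s=cv2.cvtColor(cv2.imread('pics/side0.png'),cv2.COLOR_BGR2RGB)
for im,k,y0,y1,x0,x1 in ((a,c,215,305,275,330),(s,d,225,285,325,368)):
    for y,x in ((1,1),): pass
    sub=im[y0:y1,x0:x1].astype(int); print('br hist',np.percentile(sub.sum(2)/3,[5,50,80,90,95]))
    print((sub[:40:3,::3].sum(2)//3))
# plate, by scene
print('plate', (a[345:420:6,430:510:6].astype(int).sum(2)//3), a[380,460],a[345,420])
# scene deck corners
for nm,k,pts in (('scene',c,[[372,250],[314,187],[238,230],[263,320]]),('side',d,[[284,287],[360,326],[342,236]])):
    print(nm,ray(k,pts,.006).round(4))
# camera in tool frame
w=calibration('wrist');K,R,t=cam(w);S=sense();Rt=np.array(S['ee_rot']);o=-R.T@t
print('cam in tool',Rt.T@(o-S['tcp_pos']),'\n',Rt.T@R.T)
E
```

```text
br hist [ 27.          29.66666667  79.06666667 133.33333333 135.33333333]
[[ 26  27  28  29  28  27  27  27  26  28  27  27  28  27  27  29  27  29
   27]
 [ 27  27  26  26  28  27  25  27  29  26  28  26  28  28  29  27  26  27
   27]
 [ 27  28  26  29  27  26  28  28  27  28  28  26  26  27  29  28  28  27
   28]
 [ 28  29  28  27  29  27  27  26  29  27  27  28  28  27  29  26  28  28
   26]
 [ 28  27  28  26  27  26  27  27  28  28  27  27  29  26  28  27  27  30
   27]
 [ 26  28  29  27  27  28  27  27  55 113  35  27  28  27  27  27  28  29
   29]
 [ 28  28  28  28  29  32  74  95 132 135 106  28  29  26  29  28  27  27
   27]
 [ 26  29  27  45  97  99 123  98  86 136 135  57  27  28  27  27  28  28
   28]
 [ 27  27  34 133 135 107  60 135  44 123 137 124  28  30  28  27  29  29
   27]
 [ 28  29  30  95 136 136  63 110 106  60 136 136  56  29  29  26  28  29
   28]
 [ 27  27  27  61 135 135 124  43 135 115 107  77  48  27  29  28  28  27
   28]
 [ 27  28  28  60  86 135 136 124  99  74  73  74  49  28  27  29  28  28
   29]
 [ 29  27  28  56  62 104  83  73  73  73  73  74  49
[... 1577 characters left out ...]
25 122 126  52  89 124 131]
 [132 131 137 125 122 121 123 128 124 126 124 124 123 138]
 [132 134 132 113 124 121 125 124 124 128 123 125 125 127]
 [130 130 136 133 126 121 126 123 125 122 125 124 114 128]
 [130 131 135 131 126 123 122 122 129 135 137 136 133 135]] [119 124 129] [135 135 136]
scene [[ 0.4357  0.0301  0.006 ]
 [ 0.4639 -0.142   0.006 ]
 [ 0.6319 -0.1196  0.006 ]
 [ 0.6666  0.0638  0.006 ]]
side [[ 0.4358  0.0268  0.006 ]
 [ 0.4647 -0.1447  0.006 ]
 [ 0.6224  0.054   0.006 ]]
cam in tool [ 0.08268219 -0.00092469 -0.16199988] 
 [[-6.19581333e-04 -9.53955208e-01 -2.99948457e-01]
 [ 9.99999794e-01 -5.40300488e-04 -3.47255462e-04]
 [ 1.69203858e-04 -2.99948611e-01  9.53955346e-01]]
```

```bash
python3 - <<'E'
from h import *
c=calibration('scene');d=calibration('side')
a=cv2.cvtColor(cv2.imread('pics/scene0.png'),cv2.COLOR_BGR2RGB);s=cv2.cvtColor(cv2.imread('pics/side0.png'),cv2.COLOR_BGR2RGB)
m=np.zeros(a.shape[:2],np.uint8);m[222:258,278:316]=a[222:258,278:316].mean(2)>84
m=cv2.morphologyEx(m,cv2.MORPH_CLOSE,np.ones((5,5)))
print('block top',quad(m,c,.066)[0])
# plate: bluish tint
for nm,im,k,(y0,y1,x0,x1) in (('sc',a,c,(335,425,425,515)),('si',s,d,(200,255,155,225))):
    b=cv2.blur(im,(3,3)).astype(int);g=(b[...,2]-b[...,0])
    print(nm,g[y0:y1:8,x0:x1:6])
# docks labels & rim : bright label components scene
m=(a[95:165,222:340].mean(2)>165).astype(np.uint8);n,l,st,ce=cv2.connectedComponentsWithStats(m)
for i in range(1,n):
    if st[i,4]>30: print(st[i],ray(c,[ce[i]+[222,95]],.005).round(4))
# rim corners from crop (middle dock)
def cr(p): return np.array([[220+x/3.3333,90+y/3.3333] for x,y in p])
r=ray(c,cr([(138,125),(232,90),(253,130),(155,158)]),.026);print('rim mid scene',r.round(4),r.mean(0))
def cs(p): return np.array([[365+x/2.857,325+(y-300)/2.857] for x,y in p])
r=ray(d,cs([(130,402),(186,365),(247,407),(186,450)]),.026);print('rim mid side',r.round(4),r.mean(0))
E
```

```text
block top ((561.901123046875, -16.591533660888672), (31.812164306640625, 41.094451904296875), 88.04164123535156)
sc [[ 1  1  1  1  1  1  1  1  0  1  0  1  1  1  1]
 [ 0  1  0  1  1  0  1  1  0  0  0  1  0  1  0]
 [ 1  1  1  2  6  8 11 11 12 11 11  1  1  0  1]
 [ 1  0 11 11 11 11 11 11 11  2 10  5  1  1  1]
 [ 1  1  4 11 11 11 11 11 11  4  2 10  1  0  0]
 [ 1  1  1 11 11 12 11 11 11 11 -2 11  4  1  1]
 [ 0  1  1  7 10 10 11 11 10 11  1  4 10  1  1]
 [ 1  1  0  1 11 10 11 11 11 12 10 -3  4  3  0]
 [ 1  1  1  1 10 10 10 11 11 11 11 11 11 11  0]
 [ 0  1  0  1  4 11 11 11 12 11 11 11 11 11  2]
 [ 1  0  1  1  0 12 11 12 10  6  2  1  1  1  1]
 [ 1  0  1  0  1  0  1  1  1  1  1  1  0  1  1]]
si [[-3 -2 -3 -4 -3 -2 -3 -3 -3 -3 -2 -3]
 [-3 -3 -3 -3 -4 -3 -2 -3  0 -3 -4 -3]
 [-3 -4 -3  0  4  9  9  9  8 -2 -4 -2]
 [-3 -4  4  8  8  8  8  8  7  8 -4 -2]
 [-3 -3 -4  9 -1 -1  9  9  8  8  8 -2]
 [-2 -3 -3 -3  9  9 10  8  3 -3 -3 -3]
 [-4 -2 -2 -2  0 -4 -4 -2 -3 -2 -4 -3]]
rim mid scene [[ 0.4963 -0.3074  0.026 ]
 [ 0.4341 -0.3067  0.026 ]
 [ 0.437  -0.2723  0.026 ]
 [ 0.4982 -0.2794  0.026 ]] [ 0.46641947 -0.29144698  0.026     ]
rim mid side [[ 0.4538 -0.2668  0.026 ]
 [ 0.4976 -0.2729  0.026 ]
 [ 0.4974 -0.3164  0.026 ]
 [ 0.4495 -0.3102  0.026 ]] [ 0.47457549 -0.29158665  0.026     ]
```

```bash
cat > p.py <<'E'
import sys
from h import *
from scipy.spatial.transform import Rotation as Ro
def plan(x,y,z,yaw,step=None,n=None):
    S=sense();R=Ro.from_matrix(S['ee_rot']);p=np.array(S['tcp_pos'])
    cy,sy=np.cos(np.radians(yaw)),np.sin(np.radians(yaw))
    T=Ro.from_matrix(np.array([[cy,sy,0],[sy,-cy,0],[0,0,-1.]]));T2=T
    g=np.array([x,y,z])
    rv=(R.inv()*T).as_rotvec()
    n=n or max(1,int(np.ceil(max(np.linalg.norm(g-p)*1000/(step or 55),np.linalg.norm(rv)/.17))))
    print('t',round(S['time_s'],2),'p',p.round(4),'yaw',round(np.degrees(np.arctan2(S['ee_rot'][1][0],S['ee_rot'][0][0])),2),'tilt',np.degrees(rv).round(2),'F',np.round(S['wrist_force'],1),'w',round(S['gripper_width']*87,1),'err mm',((g-p)*1000).round(1),'n',n)
    out=[]
    for i in range(n):
        Ri=R*Ro.from_rotvec(rv*i/n)
        s=Ri.inv().apply((g-p)*1000/n)
        out.append([*s.round(1),*(rv/n).round(4)])
    for r in out: print(','.join('%g'%v for v in r)+',')
if __name__=='__main__':
    a=[float(v) for v in sys.argv[1:]]
    plan(*a[:4],step=a[4] if len(a)>4 else None)
E
python3 p.py 0.53 -0.017 0.22 -2
```

```text
t 0.15 p [0.2631 0.5665 0.2217] yaw -24.92 tilt [ 1.000e-01  1.000e-02 -2.292e+01] F [-0.4 -0.6  0.6] w 86.6 err mm [ 266.9 -583.5   -1.7] n 12
40.7,34.7,0.2,0.0001,0,-0.0333,
39.5,36.1,0.2,0.0001,0,-0.0333,
38.3,37.4,0.2,0.0001,0,-0.0333,
37,38.6,0.2,0.0001,0,-0.0333,
35.7,39.8,0.2,0.0001,0,-0.0333,
34.3,41,0.2,0.0001,0,-0.0333,
33,42.1,0.2,0.0001,0,-0.0333,
31.5,43.2,0.2,0.0001,0,-0.0333,
30.1,44.2,0.2,0.0001,0,-0.0333,
28.6,45.2,0.2,0.0001,0,-0.0333,
27.1,46.1,0.2,0.0001,0,-0.0333,
25.5,47,0.1,0.0001,0,-0.0333,
```

Emit:
carry_out(commands=[41, 35, 0, 0, 0, -0.033, 39.5, 36, 0, 0, 0, -0.033, 38, 37.5, 0, 0, 0, -0.033, 37, 38.5, 0, 0, 0, -0.033, 35.5, 40, 0, 0, 0, -0.033])

```text
time_s: 0.78
tcp_pos: [0.3756, 0.3186, 0.2195]
ee_rot: [[0.967, -0.256, -0.002], [-0.256, -0.967, -0.005], [-0.001, 0.005, -1.0]]
wrist_force: [0.5, 0.5, 0.2]
gripper_width: 1.0
```

Emit:
carry_out(commands=[34.5, 41, 0, 0, 0, -0.033, 33, 42, 0, 0, 0, -0.033, 31.5, 43, 0, 0, 0, -0.033, 30, 44, 0, 0, 0, -0.033, 28.5, 45, 0, 0, 0, -0.033])

```text
time_s: 1.4
tcp_pos: [0.4915, 0.0688, 0.2204]
ee_rot: [[0.996, -0.086, -0.002], [-0.086, -0.996, -0.004], [-0.001, 0.004, -1.0]]
wrist_force: [-0.3, 0.8, 0.1]
gripper_width: 0.997
```

```bash
python3 p.py 0.53 -0.017 0.22 -2
```

```text
t 1.4 p [0.4915 0.0688 0.2204] yaw -4.93 tilt [ 0.25  0.07 -2.93] F [-0.3  0.8  0.1] w 86.8 err mm [ 38.5 -85.8  -0.4] n 2
22.9,41.1,0.4,0.0022,0.0006,-0.0256,
21.8,41.7,0.3,0.0022,0.0006,-0.0256,
```

Emit:
carry_out(commands=[23, 41, 0, 0.002, 0, -0.025, 22, 42, 0, 0.002, 0, -0.025, 0, 0, 0, 0, 0, 0])

```text
time_s: 1.78
tcp_pos: [0.5315, -0.0233, 0.2197]
ee_rot: [[0.999, -0.039, -0.003], [-0.039, -0.999, -0.001], [-0.003, 0.001, -1.0]]
wrist_force: [0.2, -0.3, -0.4]
gripper_width: 1.002
```

```bash
python3 p.py 0.53 -0.017 0.22 -2; python3 -c "
from h import *
import pickle
pickle.dump(calibration('wrist'),open('w1.pkl','wb'));save('w1',capture('wrist'))"
```

```text
t 1.77 p [ 0.5315 -0.0233  0.2197] yaw -2.26 tilt [ 0.04  0.16 -0.26] F [ 0.2 -0.3 -0.4] w 87.1 err mm [-1.5  6.3  0.3] n 1
-1.8,-6.2,-0.3,0.0007,0.0028,-0.0046,
```

View pics/w1.png

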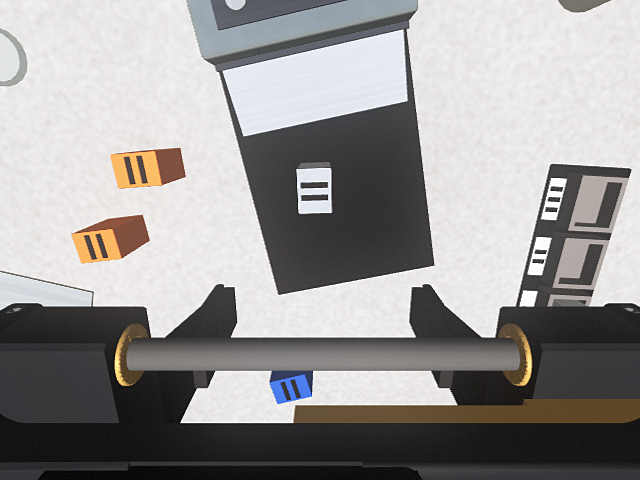

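The block top is at (314,191), the flap lip runs (245,136)–(407,102), and the middle two-bar dock is at (580,262). Measuring these now.

```bash
python3 - <<'E'
from h import *
import pickle
w=pickle.load(open('w1.pkl','rb'));im=cv2.imread('pics/w1.png')
g=im.mean(2)
m=np.zeros(g.shape,np.uint8);m[160:218,288:340]=g[160:218,288:340]>150
m=cv2.morphologyEx(m,cv2.MORPH_CLOSE,np.ones((9,9)));r,k=quad(m,w,.066);print('block',r,cv2.boundingRect(k))
# deck outline below flap: dark region
m=np.zeros(g.shape,np.uint8);m[100:300,236:440]=g[100:300,236:440]<75
m[160:218,290:338]=1
cs,_=cv2.findContours(m,cv2.RETR_EXTERNAL,cv2.CHAIN_APPROX_NONE);k=max(cs,key=cv2.contourArea)
q=cv2.approxPolyDP(k,8,True).reshape(-1,2);print(q.tolist())
K=k.reshape(-1,2)
def seg(a,b,z,trim=.12):
    a=np.array(a,float);b=np.array(b,float);d=(b-a);L=np.linalg.norm(d);d/=L;n=np.array([-d[1],d[0]])
    s=(K-a)@d;e=abs((K-a)@n);P=ray(w,K[(e<3)&(s>trim*L)&(s<(1-trim)*L)],z)[:,:2]
    v=cv2.fitLine((P*1000).astype(np.float32),cv2.DIST_HUBER,0,.01,.01).ravel();return v
for i in range(len(q)):
    for z in (.006,.014): 
        v=seg(q[i],q[(i+1)%len(q)],z);print(q[i],q[(i+1)%len(q)],z,v[2:].round(1),'ang',np.degrees(np.arctan2(v[1],v[0])).round(2))
print(ray(w,q,.006).round(4).tolist())
cv2.imwrite('pics/c2.png',cv2.resize(im[150:320,500:640],None,fx=3.5,fy=3.5,interpolation=cv2.INTER_CUBIC))
E
```

```text
block ((563.95166015625, -15.879161834716797), (29.74401092529297, 39.546661376953125), 89.46430969238281) (296, 168, 36, 46)
[[414, 100], [246, 137], [236, 116], [279, 294], [433, 264]]
[414 100] [246 137] 0.006 [625.  -33.1] ang -80.73
[414 100] [246 137] 0.014 [624.8 -32.9] ang -80.73
[246 137] [236 116] 0.006 [620.6  57.2] ang 13.34
[246 137] [236 116] 0.014 [620.4  55.4] ang 13.34
[236 116] [279 294] 0.006 [544.2  48.6] ang 8.7
[236 116] [279 294] 0.014 [545.7  47. ] ang 8.7
[279 294] [433 264] 0.006 [452.4 -56.6] ang -80.71
[279 294] [433 264] 0.014 [455.9 -56. ] ang -80.71
[433 264] [414 100] 0.006 [ 557.6 -128.2] ang 9.24
[433 264] [414 100] 0.014 [ 558.9 -126.1] ang 9.24
[[0.6386, -0.1155, 0.006], [0.6108, 0.0512, 0.006], [0.6309, 0.059, 0.006], [0.4374, 0.0315, 0.006], [0.4671, -0.1428, 0.006]]
```

View pics/c2.png

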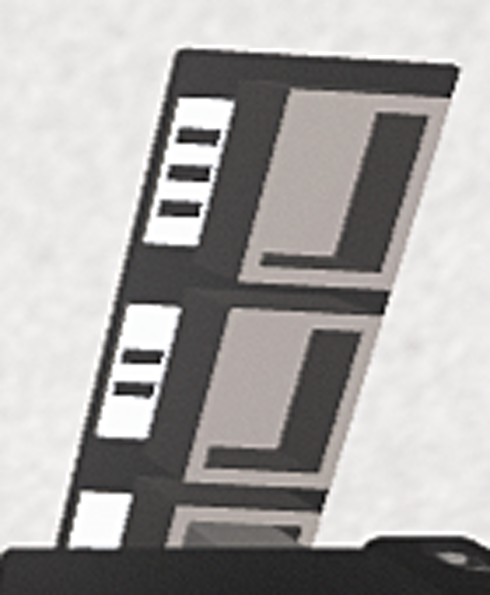

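```bash
python3 - <<'E'
from h import *
import pickle
w=pickle.load(open('w1.pkl','rb'))
P=lambda L:np.array([[500+x/3.5,150+y/3.5] for x,y in L])
def show(n,L,z):
    r=ray(w,P(L),z)[:,:2]*1000;e=np.roll(r,-1,0)-r
    print(n,r.round(1).tolist(),'c',r.mean(0).round(1),'len',np.linalg.norm(e,axis=1).round(1),'ang',np.degrees(np.arctan2(e[:,1],e[:,0])).round(1))
show('rim two',[(231,309),(385,315),(328,490),(183,481)],.026)
show('rim three',[(288,89),(450,97),(386,290),(239,281)],.026)
show('pocket floor? two',[(316,330),(361,331),(320,473),(205,467)],.026)
show('labels',[(180,97),(235,99),(200,246),(145,242)],.004)
show('label2',[(128,303),(182,307),(148,440),(95,436)],.004)
E
python3 p.py 0.564 -0.016 0.12 -0.5 40
```

```text
rim two [[497.9, -272.3], [494.2, -318.0], [437.9, -311.8], [442.7, -266.6]] c [ 468.2 -292.2] len [45.9 56.7 45.5 55.4] ang [-94.6 173.7  83.9  -5.9]
rim three [[561.9, -277.6], [557.9, -323.3], [501.9, -316.8], [506.4, -273.2]] c [ 532.  -297.7] len [45.9 56.3 43.8 55.7] ang [-95.1 173.3  84.1  -4.6]
pocket floor? two [[490.3, -298.5], [489.5, -311.9], [443.7, -308.3], [447.2, -272.6]] c [ 467.7 -297.8] len [13.4 45.9 35.8 50.3] ang [-93.6 175.5  84.5 -31. ]
labels [[557.6, -261.6], [556.3, -278.0], [511.5, -274.6], [513.4, -257.5]] c [ 534.7 -267.9] len [16.5 45.  17.2 44.3] ang [-94.4 175.7  83.5  -5.2]
label2 [[493.9, -255.0], [491.9, -272.1], [447.1, -267.9], [449.2, -250.6]] c [ 470.6 -261.4] len [17.2 45.  17.5 44.9] ang [-96.7 174.7  83.1  -5.6]
t 1.82 p [ 0.531  -0.0222  0.2197] yaw -2.18 tilt [ 0.02  0.17 -1.68] F [ 0.6  0.1 -0.8] w 87.2 err mm [ 33.    6.2 -99.7] n 3
11,-2.5,33.2,0.0001,0.001,-0.0098,
11,-2.4,33.2,0.0001,0.001,-0.0098,
11,-2.3,33.2,0.0001,0.001,-0.0098,
```

Emit:
carry_out(commands=[11, -2.5, 33, 0, 0.001, -0.01, 11, -2.5, 33, 0, 0.001, -0.01, 11, -2.5, 33, 0, 0.001, -0.01, 0, 0, 0, 0, 0, 0])

```text
time_s: 2.33
tcp_pos: [0.5639, -0.0116, 0.1194]
ee_rot: [[1.0, -0.003, 0.002], [-0.003, -1.0, 0.001], [0.002, -0.001, -1.0]]
wrist_force: [-0.0, 0.8, -0.3]
gripper_width: 1.001
```

```bash
python3 p.py 0.564 -0.016 0.034 -0.5 40; python3 -c "
from h import *
import pickle
pickle.dump(calibration('wrist'),open('w2.pkl','wb'));save('w2',capture('wrist'))"
```

```text
t 2.33 p [ 0.5639 -0.0116  0.1194] yaw -0.19 tilt [-0.05 -0.11  0.31] F [-0.   0.8 -0.3] w 87.1 err mm [  0.1  -4.4 -85.4] n 3
-0,1.5,28.5,-0.0003,-0.0006,0.0018,
0,1.5,28.5,-0.0003,-0.0006,0.0018,
0,1.5,28.5,-0.0003,-0.0006,0.0018,
```

View pics/w2.png

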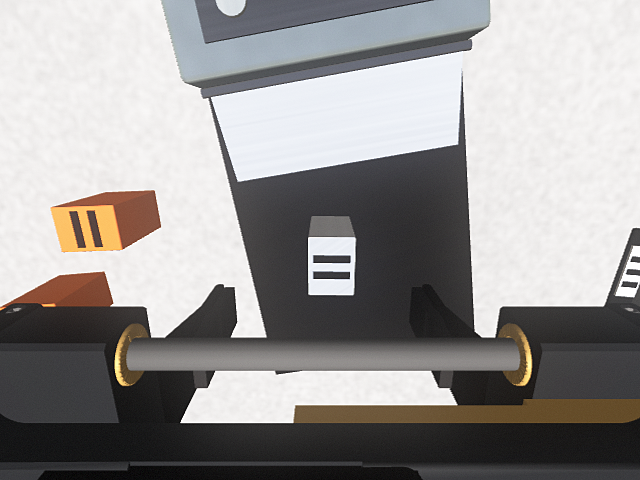

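The block sits between the fingers, its top at about (331,266). I'll measure again from here and go down.

```bash
python3 - <<'E'
from h import *
import pickle
w=pickle.load(open('w2.pkl','rb'));im=cv2.imread('pics/w2.png')
g=im.mean(2)
m=np.zeros(g.shape,np.uint8);m[225:300,300:362]=g[225:300,300:362]>170
m=cv2.morphologyEx(m,cv2.MORPH_CLOSE,np.ones((11,11)));r,k=quad(m,w,.066);print('block',r,cv2.boundingRect(k))
E
```

```text
block ((564.1572265625, -15.919692039489746), (29.59368133544922, 39.246177673339844), 89.20851135253906) (308, 237, 48, 58)
```

Emit:
carry_out(commands=[0, 1.5, 28, 0, 0, 0.001, 0, 1.5, 28, 0, 0, 0.001, 0, 1.5, 20, 0, 0, 0.001, 0, 0, 6, 0, 0, 0])

```text
time_s: 2.88
tcp_pos: [0.57, -0.0128, 0.0467]
ee_rot: [[1.0, -0.001, 0.021], [-0.001, -1.0, 0.004], [0.021, -0.004, -1.0]]
wrist_force: [1.4, -0.4, 0.2]
gripper_width: 1.0
```

```bash
python3 p.py 0.564 -0.016 0.034 -0.5 40
```

```text
t 2.88 p [ 0.57   -0.0128  0.0467] yaw -0.08 tilt [-0.22 -1.22  0.43] F [ 1.4 -0.4  0.2] w 87.0 err mm [ -6.   -3.2 -12.7] n 1
-6.2,3.3,12.5,-0.0039,-0.0213,0.0074,
```

Emit:
carry_out(commands=[-3, 1.6, 6, -0.004, -0.021, 0.007, -3, 1.6, 6, 0, 0, 0, 0, 0, 0, 0, 0, 0])

```text
time_s: 3.25
tcp_pos: [0.5655, -0.0152, 0.0373]
ee_rot: [[1.0, -0.008, 0.004], [-0.008, -1.0, 0.001], [0.004, -0.001, -1.0]]
wrist_force: [0.1, -0.7, 0.3]
gripper_width: 0.998
```

```bash
python3 p.py 0.564 -0.016 0.034 -0.6 40
```

```text
t 3.25 p [ 0.5655 -0.0152  0.0373] yaw -0.43 tilt [-0.04 -0.25  0.17] F [ 0.1 -0.7  0.3] w 86.8 err mm [-1.5 -0.8 -3.3] n 1
-1.5,0.8,3.3,-0.0006,-0.0044,0.0029,
```

Emit:
carry_out(commands=[-1.5, 0.8, 3, 0, -0.004, 0.003, 0, 0, 0, 0, 0, 0])

```text
time_s: 3.5
tcp_pos: [0.5643, -0.016, 0.0348]
ee_rot: [[1.0, -0.011, 0.001], [-0.011, -1.0, 0.001], [0.001, -0.001, -1.0]]
wrist_force: [0.3, -0.7, -0.1]
gripper_width: 0.998
```

Emit:
carry_out(commands=[0, 0, 0, 0, 0, 0, 0, 0, 0, 0, 0, 0, 0, 0, 0, 0, 0, 0, 0, 0, 0, 0, 0, 0, 0, 0, 0, 0, 0, 0], grip=0)

```text
time_s: 4.12
tcp_pos: [0.5646, -0.016, 0.035]
ee_rot: [[1.0, -0.011, 0.002], [-0.011, -1.0, 0.001], [0.002, -0.001, -1.0]]
wrist_force: [-0.8, 0.1, 0.4]
gripper_width: 0.517
```

```bash
python3 p.py 0.564 -0.016 0.16 -0.6 40
```

```text
t 4.12 p [ 0.5646 -0.016   0.035 ] yaw -0.61 tilt [-0.05 -0.11 -0.01] F [-0.8  0.1  0.4] w 44.9 err mm [ -0.6   0.  125. ] n 4
-0.1,-0,-31.2,-0.0002,-0.0005,-0,
-0.1,-0,-31.2,-0.0002,-0.0005,-0,
-0.1,-0,-31.2,-0.0002,-0.0005,-0,
-0.1,-0,-31.2,-0.0002,-0.0005,-0,
```

Still closing.

Emit:
carry_out(commands=[0, 0, 0, 0, 0, 0, 0, 0, 0, 0, 0, 0, 0, 0, 0, 0, 0, 0, 0, 0, 0, 0, 0, 0])

```text
time_s: 4.62
tcp_pos: [0.5646, -0.0161, 0.0351]
ee_rot: [[1.0, -0.011, 0.002], [-0.011, -1.0, 0.001], [0.002, -0.001, -1.0]]
wrist_force: [-0.2, -0.4, -0.2]
gripper_width: 0.343
```

```bash
python3 p.py 0.564 -0.016 0.16 -0.6 40
```

```text
t 4.62 p [ 0.5646 -0.0161  0.0351] yaw -0.61 tilt [-0.05 -0.12 -0.01] F [-0.2 -0.4 -0.2] w 29.9 err mm [-6.000e-01  1.000e-01  1.249e+02] n 4
-0.1,-0.1,-31.2,-0.0002,-0.0005,-0.0001,
-0.1,-0.1,-31.2,-0.0002,-0.0005,-0.0001,
-0.1,-0,-31.2,-0.0002,-0.0005,-0.0001,
-0.1,-0,-31.2,-0.0002,-0.0005,-0.0001,
```

Gripped at 30 mm, with TCP z 35 mm and the block base on the deck at 6 mm. Lifting now.

Emit:
carry_out(commands=[0, 0, -15, 0, 0, 0, 0, 0, -31, 0, 0, 0, 0, 0, -31, 0, 0, 0, 0, 0, -31, 0, 0, 0])

```text
time_s: 5.12
tcp_pos: [0.5617, -0.0165, 0.1447]
ee_rot: [[1.0, -0.011, -0.006], [-0.011, -1.0, -0.0], [-0.006, 0.0, -1.0]]
wrist_force: [1.9, 0.0, -2.1]
gripper_width: 0.348
```

```bash
python3 p.py 0.468 -0.292 0.14 -5.2 50
```

```text
t 5.12 p [ 0.5617 -0.0165  0.1447] yaw -0.66 tilt [0.03 0.36 4.54] F [ 1.9  0.  -2.1] w 30.2 err mm [ -93.7 -275.5   -4.7] n 6
-15.1,46.1,0.9,0.0001,0.0011,0.0132,
-14.5,46.3,0.9,0.0001,0.0011,0.0132,
-13.9,46.5,0.9,0.0001,0.0011,0.0132,
-13.2,46.7,0.8,0.0001,0.0011,0.0132,
-12.6,46.8,0.8,0.0001,0.0011,0.0132,
-12,47,0.8,0.0001,0.0011,0.0132,
```

Emit:
carry_out(commands=[-15, 46, 0, 0, 0.001, 0.013, -14.5, 46, 0, 0, 0.001, 0.013, -14, 46.5, 0, 0, 0.001, 0.013, -13, 46.5, 0, 0, 0.001, 0.013, -12.5, 47, 0, 0, 0.001, 0.013])

```text
time_s: 5.75
tcp_pos: [0.4859, -0.2484, 0.1525]
ee_rot: [[0.997, -0.07, 0.012], [-0.07, -0.998, 0.001], [0.012, -0.002, -1.0]]
wrist_force: [0.3, 0.2, -2.0]
gripper_width: 0.344
```

```bash
python3 p.py 0.468 -0.292 0.14 -5.2 50
```

```text
t 5.75 p [ 0.4859 -0.2484  0.1525] yaw -4.03 tilt [-0.11 -0.7   1.17] F [ 0.3  0.2 -2. ] w 30.0 err mm [-17.9 -43.6 -12.5] n 1
-14.9,44.7,12.2,-0.0019,-0.0123,0.0204,
```

Emit:
carry_out(commands=[-7, 22, 4, -0.002, -0.012, 0.01, -7, 22, 4, 0, 0, 0.01, 0, 0, 0, 0, 0, 0])

```text
time_s: 6.12
tcp_pos: [0.4659, -0.2952, 0.1463]
ee_rot: [[0.995, -0.097, 0.001], [-0.097, -0.995, 0.0], [0.001, -0.0, -1.0]]
wrist_force: [-0.9, 0.5, -1.1]
gripper_width: 0.342
```

```bash
python3 p.py 0.468 -0.292 0.14 -5.2 50; python3 -c "
from h import *
import pickle
pickle.dump(calibration('wrist'),open('w3.pkl','wb'));save('w3',capture('wrist'))"
```

```text
t 6.12 p [ 0.4659 -0.2952  0.1463] yaw -5.56 tilt [-0.01 -0.07 -0.36] F [-0.9  0.5 -1.1] w 29.7 err mm [ 2.1  3.2 -6.3] n 1
1.8,-3.3,6.3,-0.0002,-0.0013,-0.0063,
```

View pics/w3.png

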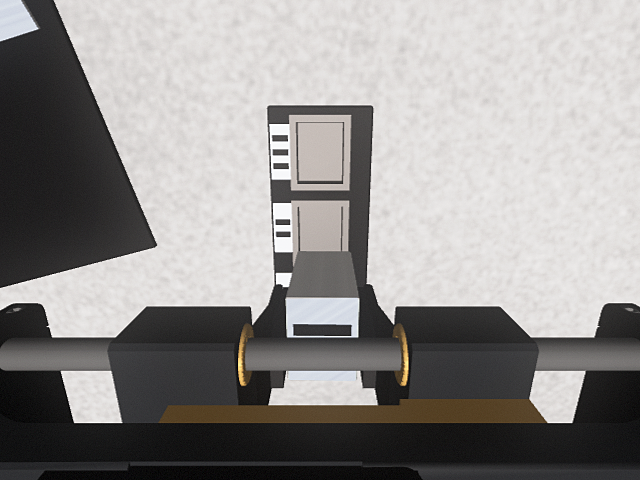

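The rack is in line with the tool. The three-bar dock is fully visible at (320,152), and the two-bar dock at (320,230) is partly hidden by the held block.

```bash
python3 - <<'E'
from h import *
import pickle
w=pickle.load(open('w3.pkl','rb'));im=cv2.imread('pics/w3.png')
hsv=cv2.cvtColor(im,cv2.COLOR_BGR2HSV);g=im.mean(2)
m=np.zeros(g.shape,np.uint8);m[100:260,291:362]=g[100:260,291:362]>110
m=np.zeros(g.shape,np.uint8);s=(g>110)&(g<190);m[100:196,285:362]=s[100:196,285:362]
m=cv2.morphologyEx(m,cv2.MORPH_CLOSE,np.ones((5,5)))
r,k=quad(m,w,.026);print('rim3',r,cv2.boundingRect(k))
print(g[150,280:360:2].astype(int));print(g[105:300:3,325].astype(int)); print(g[196:206,325].astype(int))
th=np.radians(-5.2)
print('dock two from three:',np.array(r[0])-64*np.array([np.cos(th),np.sin(th)]))
# rim2 top edge mid and sides
R=ray(w,[[291,200],[350,200],[291,250],[350,250]],.026);print((R*1000).round(1))
E
python3 - <<'E'
import cv2;im=cv2.imread('pics/w3.png');cv2.imwrite('pics/c3.png',cv2.resize(im[95:295,260:380],None,fx=3,fy=3,interpolation=cv2.INTER_CUBIC))
E
```

```text
rim3 ((532.388427734375, -296.6175537109375), (49.7203369140625, 55.54080581665039), 84.40501403808594) (285, 115, 67, 76)
[ 73  73  71  67 214 210 188 191 121 180 192 190 189 191 190 190 188 190
 189 190 190 189 188 187 189 190 188 189 187 188 192 115 179 189 189 129
  68  69  68  70]
[133  77  77  84 188 192 194 190 190 190 189 187 189 190 187 190 189 188
 190 189 188 187 188 187 186 168  48 186 197  63  65  66 192 183 185 183
 182 181 181 179 178 178 178 178 179 177 177 176 174  99 104 101 104 103
 102 100 102 102 100 102 101 104  99 100 140]
[ 69  69  66  56 115 192 187 186 183 184]
dock two from three: [ 468.65182622 -290.81706858]
[[ 498.9 -272.    26. ]
 [ 494.4 -318.6   26. ]
 [ 457.5 -266.9   26. ]
 [ 452.7 -315.4   26. ]]
```

View pics/c3.png

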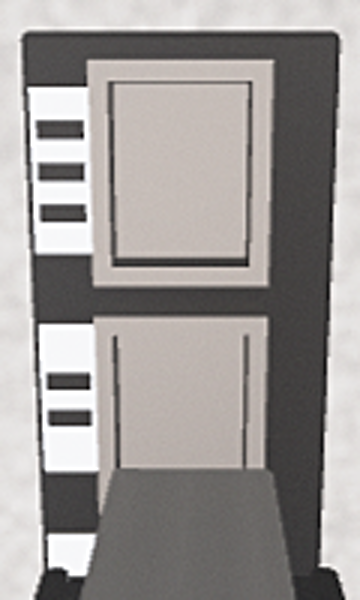

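```bash
python3 - <<'E'
from h import *
import pickle
w=pickle.load(open('w3.pkl','rb'))
P=lambda L:np.array([[260+x/3-.33,95+y/3-.33] for x,y in L])
r=ray(w,P([(87,59),(275,59),(270,287),(92,287),(95,317),(270,317)]),.026)[:,:2]*1000
print(r.round(1).tolist());c=r[:4].mean(0);e=r[0]-r[3]+r[1]-r[2];th=np.arctan2(e[1],e[0]);print('c3',c,np.degrees(th))
u=np.array([np.cos(th),np.sin(th)]);print('two a',c-64*u,'two b',r[4:].mean(0)-28*u, 'edge yaw',np.degrees(np.arctan2(*(r[4]-r[5])[::-1]))-90)
E
python3 p.py 0.468 -0.292 0.09 -5.4 50
```

```text
[[562.6, -278.2], [558.0, -324.3], [502.0, -318.9], [506.6, -272.5], [498.6, -272.3], [494.1, -318.3]]
c3 [ 532.30497988 -298.48791614] -5.725812351034096
two a [ 468.62429351 -292.10276269] two b [ 468.51577017 -292.49016006] edge yaw -5.590736829303452
t 6.17 p [ 0.4665 -0.2946  0.1466] yaw -5.49 tilt [ 0.   -0.12 -0.09] F [-0.1  0.7 -2. ] w 30.0 err mm [  1.5   2.6 -56.6] n 2
0.5,-1.4,28.3,0,-0.0011,-0.0008,
0.6,-1.4,28.3,0,-0.0011,-0.0008,
```

Emit:
carry_out(commands=[0.7, -1.3, 28, 0, -0.001, 0, 0.7, -1.3, 28, 0, -0.001, 0, 0, 0, 10, 0, 0, 0, 0, 0, 0, 0, 0, 0])

```text
time_s: 6.68
tcp_pos: [0.4714, -0.2902, 0.0824]
ee_rot: [[0.996, -0.092, 0.006], [-0.092, -0.996, -0.002], [0.006, 0.001, -1.0]]
wrist_force: [-0.5, -0.6, -2.1]
gripper_width: 0.344
```

```bash
python3 p.py 0.469 -0.2924 0.07 -5.6 50
```

```text
t 6.67 p [ 0.4714 -0.2902  0.0824] yaw -5.26 tilt [ 0.07 -0.35  0.34] F [-0.5 -0.6 -2.1] w 30.0 err mm [ -2.4  -2.2 -12.4] n 1
-2.2,2.4,12.4,0.0012,-0.006,0.006,
```

Emit:
carry_out(commands=[-2.2, 2.4, 12, 0.001, -0.006, 0.006, 0, 0, 3, 0, 0, 0, 0, 0, 0, 0, 0, 0])

```text
time_s: 7.05
tcp_pos: [0.4705, -0.2927, 0.0686]
ee_rot: [[0.995, -0.097, 0.004], [-0.097, -0.995, -0.002], [0.004, 0.001, -1.0]]
wrist_force: [-1.1, 0.1, -1.3]
gripper_width: 0.342
```

```bash
python3 p.py 0.469 -0.2924 0.062 -5.6 50
```

```text
t 7.05 p [ 0.4705 -0.2927  0.0686] yaw -5.57 tilt [ 0.07 -0.21  0.03] F [-1.1  0.1 -1.3] w 29.7 err mm [-1.5  0.3 -6.6] n 1
-1.6,-0.2,6.6,0.0012,-0.0037,0.0005,
```

Emit:
carry_out(commands=[-1.5, -0.2, 6, 0.001, -0.004, 0, -0.3, 0, 6, 0, -0.001, 0, -0.3, 0, 4, 0, -0.001, 0, 0, 0, 0, 0, 0, 0])

```text
time_s: 7.55
tcp_pos: [0.4685, -0.2925, 0.0519]
ee_rot: [[0.995, -0.097, -0.002], [-0.097, -0.995, -0.0], [-0.002, 0.0, -1.0]]
wrist_force: [-2.0, -0.0, -3.1]
gripper_width: 0.345
```

```bash
python3 p.py 0.469 -0.2924 0.0355 -5.6 50; python3 -c "
from h import *
save('w4',capture('wrist')[:420]);save('s4',cv2.resize(capture('side')[320:430,360:500],None,fx=4,fy=4))"
```

```text
t 7.55 p [ 0.4685 -0.2925  0.0519] yaw -5.58 tilt [0.02 0.12 0.02] F [-2.  -0.  -3.1] w 30.0 err mm [  0.5   0.1 -16.4] n 1
0.6,-0.2,16.4,0.0003,0.002,0.0003,
```

View pics/s4.png

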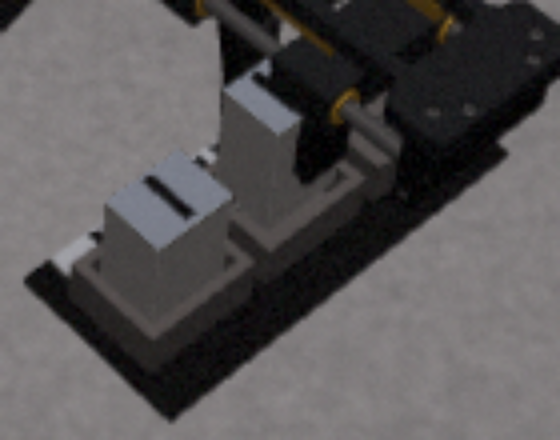

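The block has just entered the middle pocket with no extra force, so I'll lower it the rest of the way.

Emit:
carry_out(commands=[0, 0, 7, 0, 0, 0, 0, 0, 6, 0, 0, 0, 0, 0, 3, 0, 0, 0, 0, 0, 0, 0, 0, 0])

```text
time_s: 8.15
tcp_pos: [0.4691, -0.2929, 0.0359]
ee_rot: [[0.995, -0.097, -0.001], [-0.097, -0.995, -0.001], [-0.001, 0.001, -1.0]]
wrist_force: [-1.2, 0.4, 0.9]
gripper_width: 0.342
```

```bash
python3 p.py 0.469 -0.2924 0.0355 -5.6 50
```

```text
t 8.15 p [ 0.4691 -0.2929  0.0359] yaw -5.55 tilt [0.06 0.03 0.05] F [-1.2  0.4  0.9] w 29.8 err mm [-0.1  0.5 -0.4] n 1
-0.2,-0.5,0.4,0.0011,0.0005,0.0009,
```

Emit:
carry_out(commands=[0, 0, 1, 0, 0, 0])

```text
time_s: 8.28
tcp_pos: [0.4692, -0.293, 0.0359]
ee_rot: [[0.995, -0.096, -0.001], [-0.096, -0.995, -0.001], [-0.0, 0.001, -1.0]]
wrist_force: [-3.2, 2.5, 9.6]
gripper_width: 0.342
```

Emit:
carry_out(commands=[0, 0, 0, 0, 0, 0, 0, 0, 0, 0, 0, 0, 0, 0, 0, 0, 0, 0, 0, 0, 0, 0, 0, 0, 0, 0, 0, 0, 0, 0], grip=80)

```text
time_s: 8.9
tcp_pos: [0.4703, -0.2933, 0.0363]
ee_rot: [[0.995, -0.096, 0.002], [-0.096, -0.995, -0.002], [0.002, 0.002, -1.0]]
wrist_force: [-0.4, -0.7, -0.2]
gripper_width: 0.822
```

```bash
python3 p.py 0.469 -0.2924 0.2 -5.6 50
```

```text
t 8.9 p [ 0.4703 -0.2933  0.0363] yaw -5.51 tilt [ 0.11 -0.13  0.09] F [-0.4 -0.7 -0.2] w 71.5 err mm [ -1.3   0.9 163.7] n 4
-0.2,-0.1,-40.9,0.0005,-0.0006,0.0004,
-0.3,-0.1,-40.9,0.0005,-0.0006,0.0004,
-0.3,-0.1,-40.9,0.0005,-0.0006,0.0004,
-0.3,-0.2,-40.9,0.0005,-0.0006,0.0004,
```

Emit:
carry_out(commands=[0, 0, -30, 0, 0, 0, 0, 0, -41, 0, 0, 0, 0, 0, -41, 0, 0, 0, 0, 0, -41, 0, 0, 0, 0, 0, 0, 0, 0, 0])

```text
time_s: 9.52
tcp_pos: [0.4696, -0.293, 0.1931]
ee_rot: [[0.995, -0.096, -0.0], [-0.096, -0.995, -0.002], [-0.0, 0.002, -1.0]]
wrist_force: [0.0, 0.4, -0.9]
gripper_width: 0.922
```

```bash
python3 - <<'E'
from h import *
import pickle
pickle.dump(calibration('wrist'),open('w5.pkl','wb'));w=capture('wrist');save('w5',w)
a=capture('scene');save('s5a',a);s=capture('side');save('s5',np.hstack([cv2.resize(s[320:430,360:500],None,fx=3,fy=3),cv2.resize(a[80:190,210:340],None,fx=3,fy=3)]))
c=calibration('scene');d=calibration('side')
# plate
for nm,im,k,(y0,y1,x0,x1),T in (('sc',a,c,(335,425,425,515),6),('si',s,d,(200,255,155,225),3)):
    b=cv2.medianBlur(im,3).astype(int);g=(b[...,2]-b[...,0])>T
    m=np.zeros(g.shape,np.uint8);m[y0:y1,x0:x1]=g[y0:y1,x0:x1];m=cv2.morphologyEx(m,cv2.MORPH_CLOSE,np.ones((13,13)))
    r,kk=quad(m,k,.004);print(nm,r)
E
```

```text
sc ((417.8980407714844, 311.3092041015625), (110.14021301269531, 88.95416259765625), 73.16979217529297)
si ((421.5010070800781, 319.2847900390625), (131.1031951904297, 91.32971954345703), 72.77357482910156)
```

View pics/s5.png

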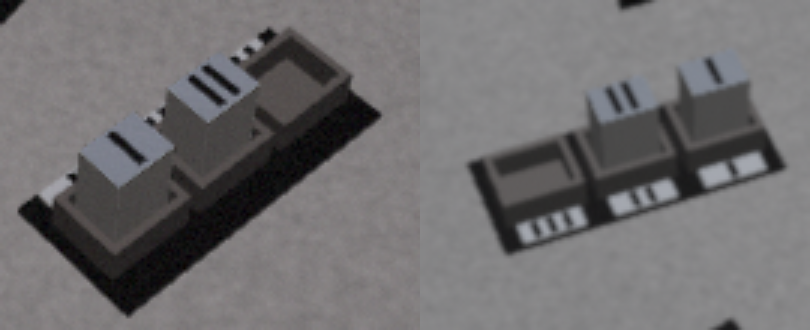

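View pics/w5.png

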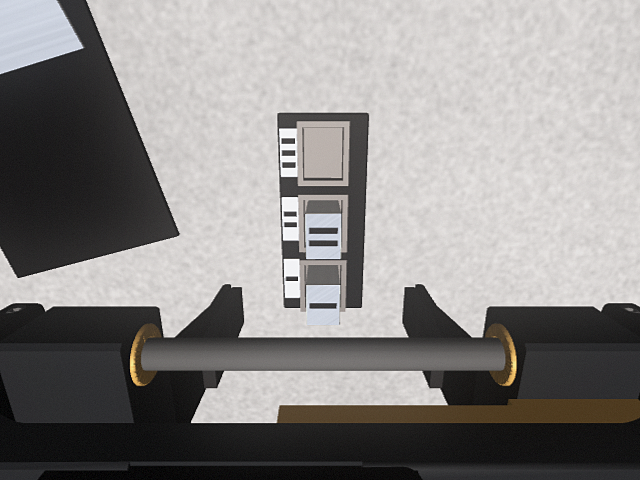

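The two-bar block is in the middle dock, level with block_one, and released. Next is the plate, so I'll work out the wrist yaw options.

```bash
python3 - <<'E'
from h import *
S=sense();print(S['joints'].round(1),S['time_s'])
c=calibration('scene')
print(ray(c,[[327,318],[380,330],[413,208]],.06).round(3),ray(c,[[308,415]],.075).round(3),ray(c,[[148,158]],.11).round(3))
E
python3 p.py 0.394 0.318 0.2 73 55
```

```text
[-15.1  16.7 -12.7   0.  -61.2  99.5] 9.675
[[0.582 0.131 0.06 ]
 [0.518 0.187 0.06 ]
 [0.348 0.015 0.06 ]] [[0.68  0.258 0.075]] [[ 0.728 -0.263  0.11 ]]
t 9.68 p [ 0.467  -0.2918  0.1884] yaw -5.56 tilt [ -0.44   0.41 -78.56] F [0.3 0.3 0.3] w 80.0 err mm [-73.  609.8  11.6] n 12
-11,-50,-0.8,-0.0006,0.0006,-0.1143,
-5.2,-50.9,-0.8,-0.0006,0.0006,-0.1143,
0.6,-51.2,-0.9,-0.0006,0.0006,-0.1143,
6.5,-50.8,-0.9,-0.0006,0.0006,-0.1143,
12.2,-49.7,-0.9,-0.0006,0.0006,-0.1143,
17.8,-48,-0.9,-0.0006,0.0006,-0.1143,
23.1,-45.6,-1,-0.0006,0.0006,-0.1143,
28.2,-42.7,-1,-0.0006,0.0006,-0.1143,
32.9,-39.2,-1,-0.0006,0.0006,-0.1143,
37.1,-35.2,-1,-0.0006,0.0006,-0.1143,
40.9,-30.7,-1,-0.0006,0.0006,-0.1143,
44.2,-25.9,-1,-0.0006,0.0006,-0.1143,
```

```bash
python3 p.py 0.40 0.31 0.2 -107 47
```

```text
t 9.68 p [ 0.467  -0.2918  0.1884] yaw -5.56 tilt [  0.43   0.46 101.44] F [0.3 0.3 0.3] w 80.0 err mm [-67.  601.8  11.6] n 13
-9.6,-45.6,-0.7,0.0006,0.0006,0.1362,
-15.7,-43.8,-0.7,0.0006,0.0006,0.1362,
-21.5,-41.3,-0.7,0.0006,0.0006,0.1362,
-26.9,-38,-0.7,0.0006,0.0006,0.1362,
-31.8,-34,-0.7,0.0006,0.0006,0.1362,
-36.2,-29.4,-0.7,0.0006,0.0006,0.1362,
-39.8,-24.2,-0.7,0.0006,0.0006,0.1362,
-42.7,-18.5,-0.7,0.0006,0.0006,0.1362,
-44.9,-12.6,-0.7,0.0006,0.0006,0.1362,
-46.1,-6.4,-0.8,0.0006,0.0006,0.1362,
-46.6,-0,-0.8,0.0006,0.0006,0.1362,
-46.2,6.3,-0.8,0.0006,0.0006,0.1362,
-44.9,12.5,-0.9,0.0006,0.0006,0.1362,
```

Emit:
carry_out(commands=[-9.5, -45.5, -2, 0, 0, 0.136, -15.5, -44, -2, 0, 0, 0.136, -21.5, -41, -2, 0, 0, 0.136, -27, -38, -1, 0, 0, 0.136, -32, -34, -1, 0, 0, 0.136], grip=60)

```text
time_s: 10.3
tcp_pos: [0.4391, -0.0563, 0.1891]
ee_rot: [[0.691, -0.722, -0.026], [-0.722, -0.692, 0.003], [-0.02, 0.017, -1.0]]
wrist_force: [0.3, -0.7, -0.3]
gripper_width: 0.692
```

```bash
python3 p.py 0.40 0.31 0.2 -107 47
```

```text
t 10.3 p [ 0.4391 -0.0563  0.1891] yaw -46.24 tilt [ 1.47  0.53 60.77] F [ 0.3 -0.7 -0.3] w 60.2 err mm [-39.1 366.3  10.9] n 8
-36.5,-28.1,-1.1,0.0032,0.0012,0.1326,
-39.9,-23.1,-1.1,0.0032,0.0012,0.1326,
-42.6,-17.6,-1.1,0.0032,0.0012,0.1326,
-44.5,-11.8,-1.1,0.0032,0.0012,0.1326,
-45.7,-5.8,-1.1,0.0032,0.0012,0.1326,
-46.1,0.3,-1.1,0.0032,0.0012,0.1326,
-45.6,6.3,-1.2,0.0032,0.0012,0.1326,
-44.4,12.3,-1.3,0.0032,0.0012,0.1326,
```

Emit:
carry_out(commands=[-36.5, -28, -2, 0.003, 0.001, 0.133, -40, -23, -2, 0.003, 0.001, 0.133, -42.5, -17.5, -2, 0.003, 0.001, 0.133, -44.5, -12, -2, 0.003, 0.001, 0.133, -45.5, -6, -2, 0.003, 0.001, 0.133])

```text
time_s: 10.92
tcp_pos: [0.4116, 0.1783, 0.1936]
ee_rot: [[0.076, -0.997, -0.023], [-0.997, -0.076, -0.003], [0.001, 0.023, -1.0]]
wrist_force: [0.1, -0.2, -0.4]
gripper_width: 0.69
```

```bash
python3 p.py 0.40 0.31 0.2 -107 47
```

```text
t 10.93 p [0.4116 0.1783 0.1936] yaw -85.64 tilt [ 1.3  -0.3  21.36] F [ 0.1 -0.2 -0.4] w 60.0 err mm [-11.6 131.7   6.4] n 3
-44.1,0.6,-2.2,0.0076,-0.0017,0.1243,
-43.7,6,-2.1,0.0076,-0.0017,0.1243,
-42.6,11.4,-2.1,0.0076,-0.0017,0.1243,
```

Emit:
carry_out(commands=[-44, 0.5, -2, 0.008, -0.002, 0.124, -43.5, 6, -2, 0.008, -0.002, 0.124, -42.5, 11.5, -2, 0.008, -0.002, 0.124, 0, 0, 0, 0, 0, 0])

```text
time_s: 11.42
tcp_pos: [0.3968, 0.3145, 0.1932]
ee_rot: [[-0.3, -0.954, -0.006], [-0.954, 0.3, -0.009], [0.01, 0.003, -1.0]]
wrist_force: [-0.1, 0.3, 0.4]
gripper_width: 0.69
```

```bash
python3 p.py 0.394 0.318 0.2 -107 47;  python3 -c "
from h import *
import pickle
pickle.dump(calibration('wrist'),open('w6.pkl','wb'));save('w6',capture('wrist'))"
```

```text
t 11.43 p [0.3968 0.3145 0.1932] yaw -107.46 tilt [ 0.16 -0.58 -0.46] F [-0.1  0.3  0.4] w 60.0 err mm [-2.8  3.5  6.8] n 1
-2.5,3.8,-6.8,0.0029,-0.0101,-0.0081,
```

View pics/w6.png

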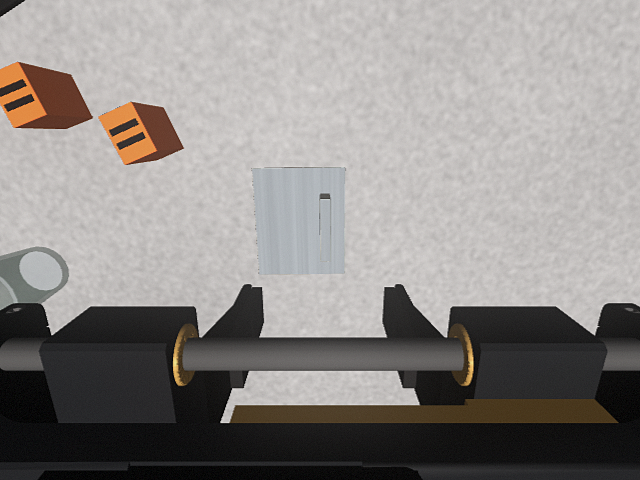

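The plate spans about (252,167)–(346,274), with the rib at (325,228) and a beaker at far left. Measuring the plate from here.

```bash
python3 - <<'E'
from h import *
import pickle
w=pickle.load(open('w6.pkl','rb'));im=cv2.imread('pics/w6.png')
b=cv2.medianBlur(im,5).astype(int);g=(b[...,0]-b[...,2])
m=np.zeros(g.shape,np.uint8);m[155:282,240:360]=g[155:282,240:360]>8
m=cv2.morphologyEx(m,cv2.MORPH_CLOSE,np.ones((15,15)));r,k=quad(m,w,.004);print('plate',r,cv2.boundingRect(k))
cv2.imwrite('pics/c6.png',cv2.resize(im[155:285,240:360],None,fx=4,fy=4,interpolation=cv2.INTER_CUBIC))
E
```

```text
plate ((419.3722229003906, 311.9769287109375), (110.0387954711914, 89.47552490234375), 73.10713195800781) (252, 167, 94, 108)
```

View pics/c6.png

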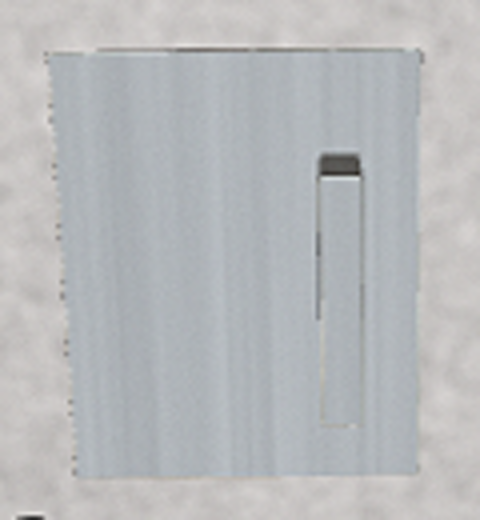

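```bash
python3 - <<'E'
from h import *
import pickle
w=pickle.load(open('w6.pkl','rb'))
r=ray(w,[[240+x/4-.4,155+y/4-.4] for x,y in [(318,177),(362,177),(360,426),(321,426)]],.036)[:,:2]*1000
print(r.round(1).tolist(),r.mean(0)); c=np.array([419.4,312]);t=np.radians(-16.9);u=np.array([np.cos(t),np.sin(t)]);print('rib pred',c-25*u)
E
python3 p.py 0.3955 0.3193 0.1 -106.9 47
```

```text
[[392.0, 289.7], [382.6, 292.7], [400.5, 349.1], [409.3, 346.3]] [396.10531984 319.44945911]
rib pred [395.4796604  319.26755484]
t 11.47 p [0.3966 0.3129 0.1929] yaw -107.51 tilt [ 0.21 -0.66 -0.61] F [-0.1 -0.9 -1.2] w 60.0 err mm [ -1.1   6.4 -92.9] n 2
-3.4,1.3,46.4,0.0018,-0.0057,-0.0053,
-3.2,1.4,46.4,0.0018,-0.0057,-0.0053,
```

Emit:
carry_out(commands=[-3, 1.3, 40, 0.002, -0.006, -0.005, -3, 1.3, 45, 0.001, -0.005, -0.005, 0, 0, 25, 0, 0, 0, 0, 0, 0, 0, 0, 0], grip=45)

```text
time_s: 11.98
tcp_pos: [0.3947, 0.3132, 0.0779]
ee_rot: [[-0.292, -0.956, -0.004], [-0.956, 0.292, -0.005], [0.006, 0.003, -1.0]]
wrist_force: [0.6, 0.0, -0.2]
gripper_width: 0.524
```

```bash
python3 p.py 0.3957 0.3193 0.05 -106.9 47
```

```text
t 11.97 p [0.3947 0.3132 0.0779] yaw -106.97 tilt [ 0.15 -0.35 -0.07] F [ 0.6  0.  -0.2] w 45.5 err mm [  1.    6.1 -27.9] n 1
-6.3,0.7,27.9,0.0026,-0.0061,-0.0012,
```

Emit:
carry_out(commands=[-4, 0.5, 14, 0.002, -0.006, 0, -3, 0.3, 14, 0, 0, 0, 0, 0, 0, 0, 0, 0], grip=40)

```text
time_s: 12.35
tcp_pos: [0.3974, 0.3193, 0.0512]
ee_rot: [[-0.292, -0.956, 0.001], [-0.956, 0.292, 0.002], [-0.002, -0.001, -1.0]]
wrist_force: [0.5, 0.3, 0.7]
gripper_width: 0.466
```

```bash
python3 p.py 0.3957 0.3193 0.008 -106.9 47
```

```text
t 12.35 p [0.3974 0.3193 0.0512] yaw -107.0 tilt [-0.04  0.11 -0.1 ] F [0.5 0.3 0.7] w 40.5 err mm [ -1.7   0.  -43.2] n 1
0.6,1.6,43.2,-0.0007,0.002,-0.0018,
```

Emit:
carry_out(commands=[0.3, 1, 14, 0, 0.001, -0.001, 0.3, 0.6, 12, 0, 0.001, -0.001, 0, 0, 8, 0, 0, 0, 0, 0, 3, 0, 0, 0, 0, 0, 0, 0, 0, 0])

```text
time_s: 12.98
tcp_pos: [0.3961, 0.3196, 0.0127]
ee_rot: [[-0.29, -0.957, 0.002], [-0.957, 0.29, 0.001], [-0.001, -0.001, -1.0]]
wrist_force: [-0.4, 0.4, 0.5]
gripper_width: 0.461
```

```bash
python3 p.py 0.3957 0.3193 0.008 -106.9 47
```

```text
t 12.97 p [0.3961 0.3196 0.0127] yaw -106.85 tilt [-0.08  0.08  0.05] F [-0.4  0.4  0.5] w 40.1 err mm [-0.4 -0.3 -4.7] n 1
0.5,0.3,4.7,-0.0014,0.0014,0.0009,
```

Emit:
carry_out(commands=[0.5, 0.3, 4.5, 0, 0, 0, 0, 0, 1.5, 0, 0, 0, 0, 0, 0, 0, 0, 0])

```text
time_s: 13.35
tcp_pos: [0.396, 0.3197, 0.0068]
ee_rot: [[-0.29, -0.957, 0.003], [-0.957, 0.29, 0.002], [-0.003, -0.002, -1.0]]
wrist_force: [0.9, 0.4, -0.6]
gripper_width: 0.459
```

Emit:
carry_out(commands=[0, 0, 0, 0, 0, 0, 0, 0, 0, 0, 0, 0, 0, 0, 0, 0, 0, 0, 0, 0, 0, 0, 0, 0, 0, 0, 0, 0, 0, 0], grip=0)

```text
time_s: 13.98
tcp_pos: [0.3961, 0.3199, 0.0072]
ee_rot: [[-0.29, -0.957, 0.003], [-0.957, 0.29, 0.003], [-0.004, -0.002, -1.0]]
wrist_force: [-0.3, -0.3, 0.2]
gripper_width: 0.112
```

Emit:
carry_out(commands=[0, 0, 0, 0, 0, 0, 0, 0, 0, 0, 0, 0])

```text
time_s: 14.22
tcp_pos: [0.3961, 0.3199, 0.0072]
ee_rot: [[-0.29, -0.957, 0.003], [-0.957, 0.29, 0.003], [-0.004, -0.002, -1.0]]
wrist_force: [0.0, 0.2, 0.1]
gripper_width: 0.114
```

```bash
python3 p.py 0.3957 0.3193 0.12 -106.9 47
```

```text
t 14.22 p [0.3961 0.3199 0.0072] yaw -106.84 tilt [-0.12  0.2   0.06] F [0.  0.2 0.1] w 9.9 err mm [ -0.4  -0.6 112.8] n 3
0.1,-0,-37.6,-0.0007,0.0012,0.0004,
0.1,0,-37.6,-0.0007,0.0012,0.0004,
0.2,0,-37.6,-0.0007,0.0012,0.0004,
```

Emit:
carry_out(commands=[0, 0, -12, 0, 0, 0, 0, 0, -35, 0, 0, 0, 0, 0, -45, 0, 0, 0, 0, 0, -38, 0, 0, 0, 0, 0, 0, 0, 0, 0])

```text
time_s: 14.85
tcp_pos: [0.3947, 0.3182, 0.1421]
ee_rot: [[-0.291, -0.957, 0.001], [-0.957, 0.291, 0.0], [-0.0, -0.001, -1.0]]
wrist_force: [0.7, -0.1, -2.4]
gripper_width: 0.113
```

```bash
python3 p.py 0.5165 -0.045 0.12 -80.8 40
```

```text
t 14.85 p [0.3947 0.3182 0.1421] yaw -106.89 tilt [-3.000e-02  2.000e-02 -2.609e+01] F [ 0.7 -0.1 -2.4] w 9.8 err mm [ 121.8 -363.2  -22.1] n 10
31.2,-22.2,2.2,-0.0001,0,-0.0455,
32.2,-20.8,2.2,-0.0001,0,-0.0455,
33.1,-19.3,2.2,-0.0001,0,-0.0455,
33.9,-17.8,2.2,-0.0001,0,-0.0455,
34.7,-16.2,2.2,-0.0001,0,-0.0455,
35.4,-14.6,2.2,-0.0001,0,-0.0455,
36.1,-13,2.2,-0.0001,0,-0.0455,
36.6,-11.3,2.2,-0.0001,0,-0.0455,
37.1,-9.6,2.2,-0.0001,0,-0.0455,
37.5,-7.9,2.2,-0.0001,0,-0.0455,
```

Emit:
carry_out(commands=[31, -22, 2, 0, 0, -0.045, 32, -21, 2, 0, 0, -0.045, 33, -19, 2, 0, 0, -0.045, 34, -18, 2, 0, 0, -0.045, 34.5, -16, 2, 0, 0, -0.045])

```text
time_s: 15.48
tcp_pos: [0.4527, 0.1319, 0.128]
ee_rot: [[-0.059, -0.998, -0.008], [-0.998, 0.059, -0.003], [0.004, 0.008, -1.0]]
wrist_force: [0.6, -0.3, -1.7]
gripper_width: 0.111
```

Emit:
carry_out(commands=[35.5, -14.5, 2, 0, 0, -0.045, 36, -13, 2, 0, 0, -0.045, 36.5, -11.5, 2, 0, 0, -0.045, 37, -9.5, 2, 0, 0, -0.045, 10, -2, 0, 0, 0, 0])

```text
time_s: 16.1
tcp_pos: [0.5011, -0.0306, 0.114]
ee_rot: [[0.122, -0.992, -0.022], [-0.993, -0.122, -0.006], [0.003, 0.023, -1.0]]
wrist_force: [0.3, 0.2, -1.4]
gripper_width: 0.114
```

```bash
python3 p.py 0.5165 -0.045 0.12 -80.8 40
```

```text
t 16.1 p [ 0.5011 -0.0306  0.114 ] yaw -82.99 tilt [ 1.3  -0.15 -2.19] F [ 0.3  0.2 -1.4] w 9.9 err mm [ 15.4 -14.4   6. ] n 1
16.2,-13.4,-6.2,0.0226,-0.0026,-0.0382,
```

Emit:
carry_out(commands=[8, -6.5, -3, 0.022, -0.002, -0.02, 8, -6.5, -3, 0, 0, -0.018, 0, 0, 0, 0, 0, 0])

```text
time_s: 16.48
tcp_pos: [0.5145, -0.0454, 0.118]
ee_rot: [[0.159, -0.987, -0.006], [-0.987, -0.159, -0.001], [0.0, 0.006, -1.0]]
wrist_force: [-0.3, -0.0, -2.3]
gripper_width: 0.113
```

```bash
python3 p.py 0.5165 -0.045 0.05 -80.8 40;  python3 -c "
from h import *
import pickle
pickle.dump(calibration('wrist'),open('w7.pkl','wb'));save('w7',capture('wrist'))
save('sc7',capture('scene'))"
```

```text
t 16.48 p [ 0.5145 -0.0454  0.118 ] yaw -80.87 tilt [ 0.34 -0.   -0.07] F [-0.3 -0.  -2.3] w 9.8 err mm [  2.    0.4 -68. ] n 2
-0,-1.2,34,0.003,-0,-0.0006,
-0,-1.1,34,0.003,-0,-0.0006,
```

View pics/w7.png

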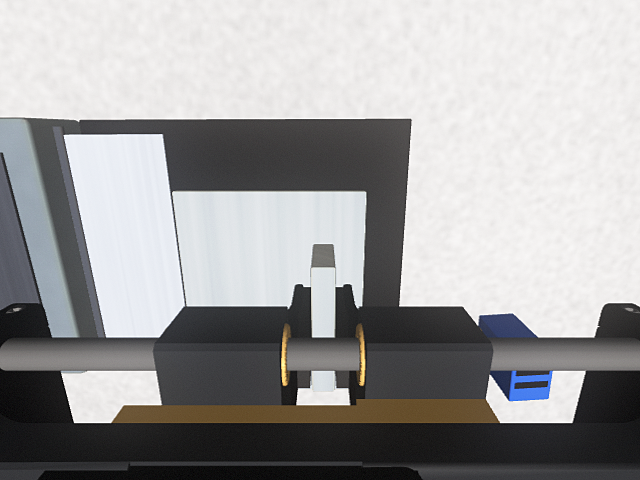

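View pics/sc7.png

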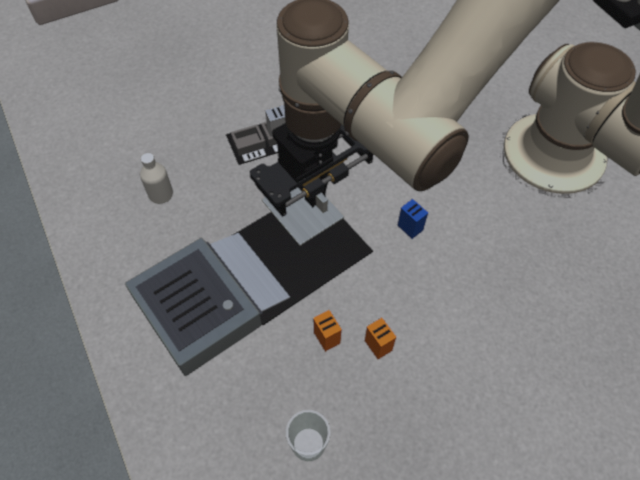

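The held plate spans (172–366, from 191), above the deck (far edge at v≈119, front edge at u≈405), with the flap's lip edge at u≈163–185. Fitting lines to these edges.

```bash
cat > fit7.py <<'E'
from h import *
import pickle,sys
def run(f,pk,zpl,E):
    w=pickle.load(open(pk,'rb'));g=cv2.GaussianBlur(cv2.imread(f),(3,3),0).mean(2)
    res={}
    for nm,(axis,lo,hi,s0,s1,z) in E.items():
        pts=[]
        for q in range(lo,hi,3):
            l=(g[s0:s1,q] if axis=='h' else g[q,s0:s1]);d=np.abs(np.diff(l));i=int(d.argmax())
            if d[i]<8: continue
            j=slice(max(0,i-2),i+3);p=s0+(np.arange(len(d))[j]*d[j]).sum()/d[j].sum()+.5
            pts.append([q,p] if axis=='h' else [p,q])
        P=ray(w,pts,z)[:,:2]*1000
        v=cv2.fitLine(P.astype(np.float32),cv2.DIST_HUBER,0,.01,.01).ravel();a=np.degrees(np.arctan2(v[1],v[0]))
        n=np.array([-v[1],v[0]]);rms=np.abs((P-v[2:])@n).mean()
        res[nm]=v;print(nm,'pt',v[2:].round(1),'ang',((a+90)%180-90).round(2),'res',rms.round(2),len(pts))
    return res
if __name__=='__main__':
    run('pics/w7.png','w7.pkl',0,{
     'deck -y':('h',180,400,112,126,.006),'deck front':('v',130,290,395,418,.006),'lip':('v',150,190,155,177,.0155),
     'flap -y':('h',75,160,126,142,.025),'plate -y':('h',180,360,184,198,.1148),'plate front':('v',196,295,168,192,.1148),'plate rear':('v',196,295,358,374,.1148),
     'lip2':('v',195,300,160,195,.0155)})
E
python3 fit7.py
```

```text
deck -y pt [ 569.4 -127.7] ang 9.22 res 0.04 74
deck front pt [457.1 -92.2] ang -80.77 res 0.07 54
lip pt [634. -81.] ang -80.73 res 0.02 14
flap -y pt [ 653.5 -103.9] ang 9.53 res 0.07 29
plate -y pt [548.3 -96.1] ang 9.02 res 0.01 60
plate front pt [589.4 -67.2] ang -80.83 res 0.11 33
plate rear pt [500.1 -79.2] ang -80.88 res 0.07 33
lip2 pt [626.1 -33.4] ang -80.74 res 0.24 35
```

Measurements agree: station yaw 9.23°, and the plate is within 0.5 mm of where I expect it on the tool. The lip is at station x −63.8. Lowering in front of the flap.

Emit:
carry_out(commands=[0, -0.5, 33, 0.003, 0, 0, 0, -0.5, 30, 0.002, 0, 0, 0, 0, 12, 0, 0, 0, 0, 0, 0, 0, 0, 0])

```text
time_s: 17.08
tcp_pos: [0.5151, -0.0429, 0.0421]
ee_rot: [[0.161, -0.987, 0.001], [-0.987, -0.161, 0.0], [-0.0, -0.001, -1.0]]
wrist_force: [-0.2, -0.6, -1.5]
gripper_width: 0.113
```

```bash
python3 p.py 0.5144 -0.045 0.0145 -80.75 40
```

```text
t 17.07 p [ 0.5151 -0.0429  0.0421] yaw -80.71 tilt [-0.03  0.01  0.04] F [-0.2 -0.6 -1.5] w 9.9 err mm [ -0.7  -2.1 -27.6] n 1
2,1.1,27.6,-0.0005,0.0002,0.0008,
```

Emit:
carry_out(commands=[1, 0.6, 12, 0, 0, 0, 1, 0.5, 8, 0, 0, 0, 0, 0, 4, 0, 0, 0, 0, 0, 0, 0, 0, 0])

```text
time_s: 17.58
tcp_pos: [0.5162, -0.0447, 0.0187]
ee_rot: [[0.162, -0.987, 0.005], [-0.987, -0.162, 0.001], [-0.0, -0.005, -1.0]]
wrist_force: [0.2, 0.4, -1.6]
gripper_width: 0.11
```

```bash
python3 p.py 0.5144 -0.045 0.0145 -80.75 40
```

```text
t 17.57 p [ 0.5162 -0.0447  0.0187] yaw -80.67 tilt [-0.29  0.01  0.08] F [ 0.2  0.4 -1.6] w 9.6 err mm [-1.8 -0.3 -4.2] n 1
0,1.8,4.2,-0.0051,0.0001,0.0014,
```

Emit:
carry_out(commands=[0, 0, 3, -0.005, 0, 0.001, 0, 0, 1.5, 0, 0, 0, 0, 0, 0, 0, 0, 0])

```text
time_s: 17.95
tcp_pos: [0.5168, -0.0447, 0.0145]
ee_rot: [[0.161, -0.987, 0.001], [-0.987, -0.161, 0.0], [-0.0, -0.001, -1.0]]
wrist_force: [0.3, -0.7, -2.5]
gripper_width: 0.112
```

```bash
python3 p.py 0.5861 -0.0334 0.0145 -80.75 12
```

```text
t 17.95 p [ 0.5168 -0.0447  0.0145] yaw -80.73 tilt [-0.07  0.01  0.02] F [ 0.3 -0.7 -2.5] w 9.7 err mm [69.3 11.3  0. ] n 6
0,-11.7,0,-0.0002,0,0.0001,
0,-11.7,0,-0.0002,0,0.0001,
0,-11.7,0,-0.0002,0,0.0001,
0,-11.7,0,-0.0002,0,0.0001,
0,-11.7,-0,-0.0002,0,0.0001,
0,-11.7,-0,-0.0002,0,0.0001,
```

Emit:
carry_out(commands=[0, -10, 0, 0, 0, 0, 0, -10, 0, 0, 0, 0, 0, -10, 0, 0, 0, 0, 0, 0, 0, 0, 0, 0])

```text
time_s: 18.45
tcp_pos: [0.5498, -0.0393, 0.0148]
ee_rot: [[0.162, -0.987, 0.003], [-0.987, -0.162, 0.0], [0.0, -0.003, -1.0]]
wrist_force: [-0.2, 0.5, -2.1]
gripper_width: 0.116
```

```bash
python3 p.py 0.5861 -0.0334 0.0145 -80.75 12;  python3 -c "
from h import *
import pickle
pickle.dump(calibration('wrist'),open('w8.pkl','wb'));save('w8',capture('wrist'))"
```

```text
t 18.45 p [ 0.5498 -0.0393  0.0148] yaw -80.7 tilt [-0.18 -0.    0.05] F [-0.2  0.5 -2.1] w 10.1 err mm [36.3  5.9 -0.3] n 4
0,-9.2,0.1,-0.0008,-0,0.0002,
0,-9.2,0.1,-0.0008,-0,0.0002,
0,-9.2,0.1,-0.0008,-0,0.0002,
0,-9.2,0.1,-0.0008,-0,0.0002,
```

View pics/w8.png

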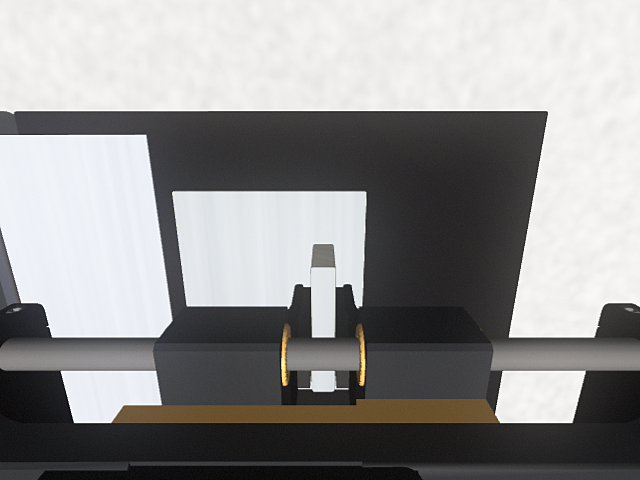

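The plate front edge (172–185) lies just right of the lip edge (147–165), square to it. Re-fitting close up before going under.

```bash
python3 - <<'E'
from fit7 import run
r=run('pics/w8.png','w8.pkl',0,{'deck -y':('h',180,530,105,120,.006),'flap -y':('h',20,140,128,141,.025),'lip':('v',145,185,143,160,.0155),
'lip2':('v',200,300,145,172,.0155),'deck front':('v',130,300,505,555,.006),'plate -y':('h',180,360,184,198,.0116),'plate front':('v',196,295,168,188,.0116),'plate rear':('v',196,295,358,374,.0116)})
import numpy as np
u=np.array([.98705,.1604]);v=np.array([-.1604,.98705])
for k,l in r.items(): print(k,'u %.1f v %.1f'%(l[2:]@u,l[2:]@v))
print('tcp',np.array([549.8,-39.3])@u,np.array([549.8,-39.3])@v)
E
```

```text
deck -y pt [ 535.1 -133.2] ang 9.25 res 0.01 117
flap -y pt [ 666.1 -101.7] ang 9.31 res 0.01 40
lip pt [636.3 -94.8] ang -80.71 res 0.01 14
lip2 pt [630.2 -56.9] ang -80.73 res 0.02 34
deck front pt [458.2 -97.1] ang -80.74 res 0.05 57
plate -y pt [580.6 -90.4] ang 9.28 res 0.01 60
plate front pt [622.6 -49.5] ang -80.69 res 0.04 33
plate rear pt [535.3 -71.5] ang -80.73 res 0.08 33
deck -y u 506.8 v -217.4
flap -y u 641.2 v -207.3
lip u 612.9 v -195.6
lip2 u 612.9 v -157.3
deck front u 436.7 v -169.3
plate -y u 558.5 v -182.4
plate front u 606.6 v -148.7
plate rear u 516.9 v -156.4
tcp 536.37637 -126.978985
```

Emit:
carry_out(commands=[0, -8, 0.2, -0.002, 0, 0, 0, -8, 0.2, 0, 0, 0, 0, 0, 0, 0, 0, 0])

```text
time_s: 18.88
tcp_pos: [0.5655, -0.0367, 0.0141]
ee_rot: [[0.161, -0.987, -0.001], [-0.987, -0.161, -0.0], [-0.0, 0.001, -1.0]]
wrist_force: [0.7, 0.7, -2.9]
gripper_width: 0.111
```

```bash
python3 p.py 0.5859 -0.0334 0.0140 -80.75 12
```

```text
t 18.88 p [ 0.5655 -0.0367  0.0141] yaw -80.72 tilt [0.03 0.   0.03] F [ 0.7  0.7 -2.9] w 9.7 err mm [20.4  3.3 -0.1] n 2
0,-10.4,0.1,0.0003,0,0.0002,
0,-10.4,0.1,0.0003,0,0.0002,
```

Emit:
carry_out(commands=[0, -8, 0, 0, 0, 0, 0, -8, 0, 0, 0, 0, 0, -3, 0, 0, 0, 0, 0, 0, 0, 0, 0, 0])

```text
time_s: 19.38
tcp_pos: [0.5854, -0.0335, 0.014]
ee_rot: [[0.161, -0.987, -0.001], [-0.987, -0.161, -0.0], [-0.0, 0.001, -1.0]]
wrist_force: [0.1, 0.2, -1.6]
gripper_width: 0.111
```

```bash
python3 p.py 0.5859 -0.0334 0.0132 -80.75 12;  python3 -c "
from h import *
import pickle
pickle.dump(calibration('wrist'),open('w9.pkl','wb'));save('w9',capture('wrist'))"
```

```text
t 19.38 p [ 0.5854 -0.0335  0.014 ] yaw -80.73 tilt [0.06 0.01 0.02] F [ 0.1  0.2 -1.6] w 9.7 err mm [ 0.5  0.1 -0.8] n 1
0,-0.5,0.8,0.001,0.0001,0.0004,
```

View pics/w9.png

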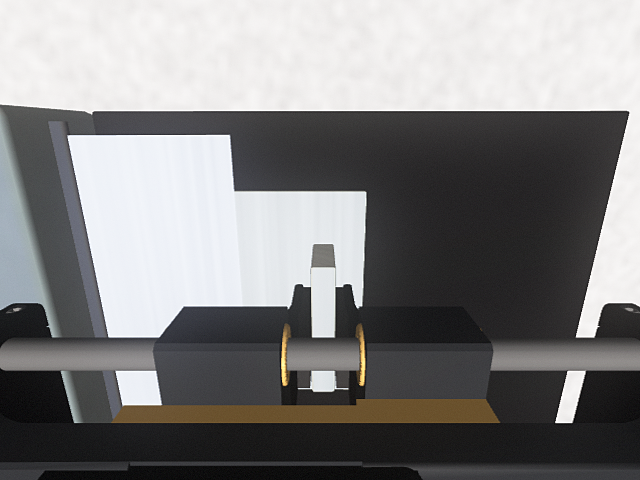

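The plate is under the flap, about 30 mm in, and the flap lies as before. Pressing down.

Emit:
carry_out(commands=[0, -0.5, 0.8, 0, 0, 0, 0, 0, 1, 0, 0, 0])

```text
time_s: 19.68
tcp_pos: [0.5853, -0.0336, 0.0132]
ee_rot: [[0.161, -0.987, -0.002], [-0.987, -0.161, -0.0], [0.0, 0.002, -1.0]]
wrist_force: [-3.8, 0.9, 8.4]
gripper_width: 0.11
```

Emit:
carry_out(commands=[0, 0, 1.5, 0, 0, 0])

```text
time_s: 19.8
tcp_pos: [0.5853, -0.0335, 0.0132]
ee_rot: [[0.162, -0.987, -0.001], [-0.987, -0.162, -0.001], [0.0, 0.001, -1.0]]
wrist_force: [-3.2, 1.7, 9.2]
gripper_width: 0.109
```

```bash
python3 p.py 0.5859 -0.0334 0.0132 -80.75 12
```

```text
t 19.8 p [ 0.5853 -0.0335  0.0132] yaw -80.69 tilt [ 0.07 -0.02  0.06] F [-3.2  1.7  9.2] w 9.5 err mm [ 0.6  0.1 -0. ] n 1
-0,-0.6,0,0.0012,-0.0003,0.0011,
```

Emit:
carry_out(commands=[0, -0.4, 3, 0.001, 0, 0.001])

```text
time_s: 19.92
tcp_pos: [0.5853, -0.0336, 0.0132]
ee_rot: [[0.162, -0.987, -0.001], [-0.987, -0.162, -0.001], [0.001, 0.001, -1.0]]
wrist_force: [-8.8, 1.8, 22.8]
gripper_width: 0.111
```

```bash
python3 p.py 0.5859 -0.0334 0.0132 -80.75 12
```

```text
t 19.93 p [ 0.5853 -0.0336  0.0132] yaw -80.69 tilt [ 0.06 -0.05  0.06] F [-8.8  1.8 22.8] w 9.6 err mm [0.6 0.2 0. ] n 1
-0.1,-0.6,-0,0.001,-0.0009,0.0011,
```

```bash
python3 - <<'E'
from h import *
import pickle
pickle.dump(calibration('wrist'),open('w10.pkl','wb'));save('w10',capture('wrist'))
a=capture('scene');s=capture('side')
save('f10',np.hstack([cv2.resize(a[80:380,110:440],(400,364)),cv2.resize(s[150:430,280:530],(400,364))]))
from fit7 import run
u=np.array([.98705,.1604]);v=np.array([-.1604,.98705])
r=run('pics/w10.png','w10.pkl',0,{'deck -y':('h',240,600,105,120,.006),'flap -y':('h',80,225,128,141,.025),'lip':('v',145,185,225,240,.0155),
'plate -y':('h',245,360,184,198,.010),'plate rear':('v',196,295,358,374,.010)})
for k,l in r.items(): print(k,'u %.1f v %.1f'%(l[2:]@u,l[2:]@v))
S=sense();print(S['time_s'],S['tcp_pos'],S['wrist_force'])
E
```

```text
deck -y pt [ 556.1 -129.8] ang 9.28 res 0.0 120
flap -y pt [ 659.4 -102.9] ang 9.32 res 0.01 49
lip pt [635.9 -93.7] ang -80.73 res 0.01 14
plate -y pt [600.4 -87.2] ang 9.27 res 0.01 39
plate rear pt [569.6 -58.4] ang -80.66 res 0.07 33
deck -y u 528.0 v -217.3
flap -y u 634.4 v -207.3
lip u 612.6 v -194.5
plate -y u 578.7 v -182.4
plate rear u 552.8 v -149.0
20.075 [ 0.58531359 -0.03355795  0.0132041 ] [-7.0360972   0.93739789 15.9605632 ]
```

View pics/f10.png

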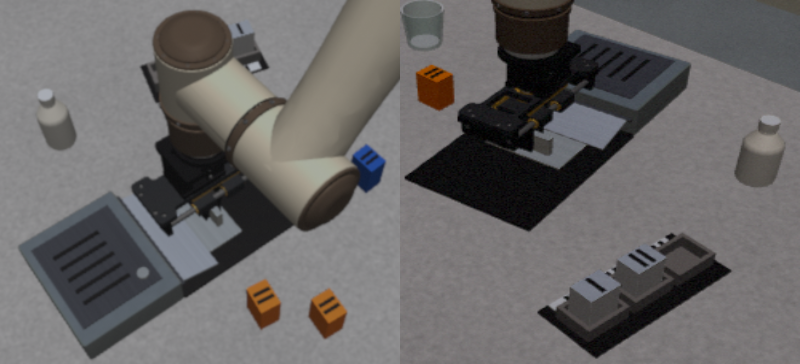

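Overlap is about 30 mm, the plate is centred and square, and the flap is unmoved. The press force sagged from 23 to 16 N while holding, so I'll see where it settles.

```bash
python3 - <<'E'
from h import *
for i in range(8):
    capture('side');S=sense();print(S['time_s'],S['tcp_pos'].round(4),S['wrist_force'].round(1))
E
```

```text
20.125 [ 0.5853 -0.0336  0.0132] [-6.3  1.5 16.4]
20.175 [ 0.5853 -0.0336  0.0132] [-5.5  1.3 14.8]
20.225 [ 0.5853 -0.0335  0.0132] [-7.4  1.1 15.5]
20.275 [ 0.5853 -0.0336  0.0132] [-7.3  0.9 15.5]
20.325 [ 0.5853 -0.0335  0.0132] [-7.4  1.4 16.8]
20.375 [ 0.5853 -0.0335  0.0132] [-7.3  1.5 15.9]
20.425 [ 0.5853 -0.0336  0.0132] [-6.3  1.  15.7]
20.475 [ 0.5853 -0.0336  0.0132] [-7.   1.7 16.5]
```

Emit:
carry_out(commands=[0, 0.6, 4.5, 0.001, 0, 0.001])

```text
time_s: 20.6
tcp_pos: [0.5853, -0.0336, 0.0132]
ee_rot: [[0.162, -0.987, 0.003], [-0.987, -0.162, -0.001], [0.002, -0.003, -1.0]]
wrist_force: [-9.0, 3.6, 28.0]
gripper_width: 0.112
```

```bash
python3 - <<'E'
from h import *
for i in range(10):
    im=capture('wrist' if i==9 else 'side');S=sense()
    if i%3==0: print(S['time_s'],S['tcp_pos'].round(4),S['wrist_force'].round(1),S['gripper_width']*87)
import pickle
pickle.dump(calibration('wrist'),open('w11.pkl','wb'));save('w11',im)
from fit7 import run
u=np.array([.98705,.1604]);v=np.array([-.1604,.98705])
r=run('pics/w11.png','w11.pkl',0,{'flap -y':('h',80,225,128,141,.025),'lip':('v',145,185,225,240,.0155),
'plate -y':('h',245,360,184,198,.010),'plate rear':('v',196,295,358,374,.010)})
for k,l in r.items(): print(k,'u %.1f v %.1f'%(l[2:]@u,l[2:]@v))
E
```

```text
20.65 [ 0.5853 -0.0336  0.0132] [-6.7  1.6 22.3] 9.630053707039101
20.8 [ 0.5853 -0.0336  0.0132] [-8.4  1.8 22.9] 9.945885835864456
20.95 [ 0.5853 -0.0335  0.0132] [-7.8  1.8 22.2] 9.622315691074576
21.1 [ 0.5853 -0.0335  0.0132] [-8.2  2.  23.4] 9.493818443773783
flap -y pt [ 666.7 -101.7] ang 9.31 res 0.01 49
lip pt [635.9 -93.9] ang -80.68 res 0.01 14
plate -y pt [603.6 -86.7] ang 9.23 res 0.01 39
plate rear pt [571.2 -68. ] ang -80.63 res 0.08 33
flap -y u 641.7 v -207.3
lip u 612.6 v -194.7
plate -y u 581.9 v -182.4
plate rear u 552.9 v -158.7
```

Steady at about 23 N. The tool tilted about 0.17° nose-up under the push, so I'll press again with a small counter-turn so the plate lies truly flat.

Emit:
carry_out(commands=[0, 0.5, 4.5, -0.006, 0, 0])

```text
time_s: 21.22
tcp_pos: [0.5853, -0.0336, 0.0132]
ee_rot: [[0.163, -0.987, -0.001], [-0.987, -0.163, -0.003], [0.002, 0.001, -1.0]]
wrist_force: [-9.5, 1.7, 23.1]
gripper_width: 0.112
```

```bash
python3 - <<'E'
from h import *
for i in range(7):
    im=capture('side' if i<6 else 'wrist');S=sense()
    if i%3==0: print(S['time_s'],S['tcp_pos'].round(4),S['wrist_force'].round(1),S['moment'].round(2),np.array(S['ee_rot'])[:,2].round(4))
save('w12',im)
E
python3 p.py 0.5859 -0.0334 0.0132 -80.75 12
```

```text
21.275 [ 0.5853 -0.0336  0.0132] [-9.1  1.5 23.1] [ 0.88  2.61 -0.1 ] [-0.0011 -0.0027 -1.    ]
21.425 [ 0.5853 -0.0336  0.0132] [-9.2  2.2 22.5] [ 0.88  2.44 -0.08] [-7.0e-04 -2.5e-03 -1.0e+00]
21.575 [ 0.5853 -0.0336  0.0132] [-9.1  1.5 22.9] [ 0.82  2.52 -0.1 ] [-7.0e-04 -2.5e-03 -1.0e+00]
t 21.57 p [ 0.5853 -0.0336  0.0132] yaw -80.6 tilt [ 0.06 -0.13  0.15] F [-9.1  1.5 22.9] w 9.6 err mm [0.6 0.2 0. ] n 1
-0.1,-0.6,-0,0.0011,-0.0024,0.0027,
```

View pics/w12.png

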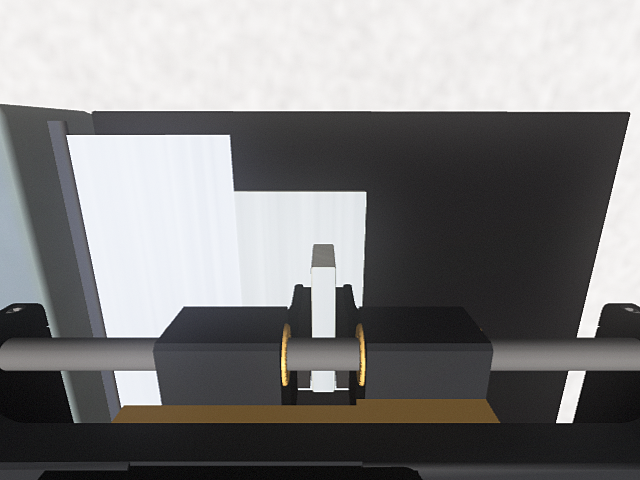

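The plate is flat and square under the flap, held steadily at about 23 N, and the flap edge (230–238) has not moved. Handing in.

```bash
python3 -c "
from h import *
print(finish_job());S=sense();print(S['time_s'],S['tcp_pos'],S['wrist_force'])"
```

```text
the job is handed in; nothing more can be done
None
the job is handed in; nothing more can be done
```

The job is handed in at about 21.6 s on the robot's clock, and it reported no verdict.

- **Block:** I put the two-bar spacer block back in the middle dock, the one with the two-bar label, and let go of it. It went in without extra force until it met the pocket floor. Afterwards it stood level with the one-bar block in both fixed cameras.
- **Plate:** I carried the plate by its rib and set it 1–2 mm above the deck in front of the flap. From there I moved it in under the flap at that height and pressed it down, and it is still gripped and pressed.

| Last check | Result |
|---|---|
| Front edge under the lip | about 30 mm, reckoned from the plate's rear edge because the front edge is hidden |
| Plate off centre | about 0.1 mm |
| Plate squareness to the flap | within about 0.1° |
| Press force | steady at about 23 N |
| Flap lip and side edge | within 0.3 mm of where they were before insertion |

- **Press force sag:** it dropped from 23 to 16 N after my first press, so I pressed again.
- **Tilt under load:** the tool tilted about 0.2° nose-up, which I countered with a small turn. About 0.15° of sideways tilt remains.
- **Side force:** about 9 N remains at the wrist, but the plate did not shift.
- **Other objects:** nothing else was seen to move in the pictures; the beaker was not in the last ones I looked at.

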